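Load and register resin specimen mounts for the microscope

TASK

First seat every resin mount waiting on the mat, label up and flush, in a pocket of its own outline in the aluminium carrier and let go of it. Then take the scanner from its cradle and, holding it upright, aim it at the label of each mount present in the colour order red, yellow, green, blue, white, black, keeping its aim point steadily on the middle of each label for two full seconds. Finally stand the scanner back in its cradle with all mounts still seated, and leave everything else where it is.

Things in the scene. Friction and masses are not known exactly. Their poses are not given: they have to be found in the camera images.
- red: red resin specimen mount, round, 42 mm diameter, 22 mm high, 40 g, 22 mm white code label in the middle of its top face (22 mm above its underside); starts label up on a fixed grey mat 3 mm thick; origin at the centre of its underside, z up through the label. May be absent
- yellow: yellow resin specimen mount, square, 34 x 34 mm, 22 mm high, 40 g, 22 mm white code label in the middle of its top face (22 mm above its underside); starts label up on a fixed grey mat 3 mm thick; origin at the centre of its underside, z up through the label, x and y square to its sides. May be absent
- green: green resin specimen mount, square, 34 x 34 mm, 22 mm high, 40 g, 22 mm white code label in the middle of its top face (22 mm above its underside); starts label up on a fixed grey mat 3 mm thick; origin at the centre of its underside, z up through the label, x and y square to its sides. May be absent
- blue: blue resin specimen mount, round, 42 mm diameter, 22 mm high, 40 g, 22 mm white code label in the middle of its top face (22 mm above its underside); starts label up on a fixed grey mat 3 mm thick; origin at the centre of its underside, z up through the label. May be absent
- white: white resin specimen mount, square, 34 x 34 mm, 22 mm high, 40 g, 22 mm white code label in the middle of its top face (22 mm above its underside); starts label up on a fixed grey mat 3 mm thick; origin at the centre of its underside, z up through the label, x and y square to its sides. May be absent
- black: black resin specimen mount, round, 42 mm diameter, 22 mm high, 40 g, 22 mm white code label in the middle of its top face (22 mm above its underside); starts label up on a fixed grey mat 3 mm thick; origin at the centre of its underside, z up through the label. May be absent
- carrier: fixed aluminium carrier plate, 242 (x) x 164 (y) x 14 mm, with three round and three square pockets, 8 mm deep (their floor is 6 mm above the plate's underside, so a seated mount stands 14 mm proud of the plate); origin at the centre of its underside, x and y along its sides; it stands turned differently from start to start
- carrier_hole0 (a point): centre of the mouth, level with the plate's top, of a round pocket, 46 mm across, for a 42 mm round mount; at +78, +39 mm in the carrier's x, y; axes as the carrier's
- carrier_hole1 (a point): centre of the mouth, level with the plate's top, of a round pocket, 46 mm across, for a 42 mm round mount; at 0, -39 mm in the carrier's x, y; axes as the carrier's
- carrier_hole2 (a point): centre of the mouth, level with the plate's top, of a round pocket, 46 mm across, for a 42 mm round mount; at -78, +39 mm in the carrier's x, y; axes as the carrier's
- carrier_hole3 (a point): centre of the mouth, level with the plate's top, of a square pocket, 38 x 38 mm with sides along the plate's, for a 34 mm square mount; at +78, -39 mm in the carrier's x, y; axes as the carrier's
- carrier_hole4 (a point): centre of the mouth, level with the plate's top, of a square pocket, 38 x 38 mm with sides along the plate's, for a 34 mm square mount; at 0, +39 mm in the carrier's x, y; axes as the carrier's
- carrier_hole5 (a point): centre of the mouth, level with the plate's top, of a square pocket, 38 x 38 mm with sides along the plate's, for a 34 mm square mount; at -78, -39 mm in the carrier's x, y; axes as the carrier's
- cradle_seat (a point): centre of the recess floor, 12 mm above the table, of the fixed grey scanner cradle: 110 (x) x 90 (y) mm outside, recess 92 (x) x 66 (y) mm, rim up to 28 mm above the table; axes as the cradle's
- scanner: hand-held code scanner, 150 g, loose in the cradle, facing its +x: white head 70 (x) x 44 (y) x 34 (z) mm, black upright handle 30 x 26 mm up to 126 mm above the underside. Origin at the centre of the underside, z up the handle, x forwards to the red window low on the front (orange trigger on the same side). The window looks forwards and down, 40 degrees from straight down
- scanner_grip (a point): on the handle's axis, 95 mm above the scanner's underside and 4 mm behind its origin: where to grip it, fingers closing along the scanner's y over 26 mm
- scanner_aim (a point): the aim point: the spot in the air that the window reads, 70 mm ahead (x) and 34 mm below (z) the scanner's origin. A code is read when the held, upright scanner keeps this point on the label
- oil_bottle: small amber bottle, 30 mm diameter, 62 mm high; a bystander; origin at the centre of its underside
- objective: steel microscope objective standing on its thread, 26 mm diameter, 40 mm high; a bystander; origin at the centre of its underside
- tissue_pack: blue pack of lens tissue, 50 x 90 x 20 mm; a bystander; origin at the centre of its underside
- jar: glass jar with white cap, 52 mm diameter, 75 mm high; a bystander; origin at the centre of its underside
- dish: shallow glass dish, 90 mm diameter, 16 mm high; a bystander; origin at the centre of its underside
- slide_box: green slide box, 90 x 130 x 35 mm; a bystander; origin at the centre of its underside
- beaker: white ceramic beaker, 68 mm diameter, 80 mm high; a bystander; origin at the centre of its underside

How it is judged (in metres and radians):
On the way, in this order (a step that is already met when the one before it is completed fails the run):
1. every mount present lies flush in a pocket of its own outline, label up, and released ((horizontal distance between red and carrier_hole0 below 0.005 m or horizontal distance between red and carrier_hole1 below 0.005 m or horizontal distance between red and carrier_hole2 below 0.005 m) and z of red in the frame of carrier between 0.004 and 0.0078 m and angle between each of red, yellow, green, blue, white, black's own z axis and vertical below 0.06 rad and linear speed of each of red, yellow, green, blue, white, black below 0.02 m/s and contact force between the fingers and red below 0.2 N and (horizontal distance between yellow and carrier_hole3 below 0.005 m or horizontal distance between yellow and carrier_hole4 below 0.005 m or horizontal distance between yellow and carrier_hole5 below 0.005 m) and z of yellow in the frame of carrier between 0.004 and 0.0078 m and contact force between the fingers and yellow below 0.2 N and (horizontal distance between green and carrier_hole3 below 0.005 m or horizontal distance between green and carrier_hole4 below 0.005 m or horizontal distance between green and carrier_hole5 below 0.005 m) and z of green in the frame of carrier between 0.004 and 0.0078 m and contact force between the fingers and green below 0.2 N and (horizontal distance between blue and carrier_hole0 below 0.005 m or horizontal distance between blue and carrier_hole1 below 0.005 m or horizontal distance between blue and carrier_hole2 below 0.005 m) and z of blue in the frame of carrier between 0.004 and 0.0078 m and contact force between the fingers and blue below 0.2 N and (horizontal distance between white and carrier_hole3 below 0.005 m or horizontal distance between white and carrier_hole4 below 0.005 m or horizontal distance between white and carrier_hole5 below 0.005 m) and z of white in the frame of carrier between 0.004 and 0.0078 m and contact force between the fingers and white below 0.2 N and (horizontal distance between black and carrier_hole0 below 0.005 m or horizontal distance between black and carrier_hole1 below 0.005 m or horizontal distance between black and carrier_hole2 below 0.005 m) and z of black in the frame of carrier between 0.004 and 0.0078 m and contact force between the fingers and black below 0.2 N), for 0.3 s.
2. the held scanner, upright within 0.35 rad (relative to the mount), keeps its aim point within 10 mm of the middle of the red mount's label (sideways and in height) for 1.6 s (horizontal distance between scanner_aim and red below 0.01 m and z of scanner_aim in the frame of red between 0.012 and 0.032 m and angle between the z axis of scanner and the z axis of red, either way round below 0.35 rad), for 1.6 s.
3. the held scanner, upright within 0.35 rad (relative to the mount), keeps its aim point within 10 mm of the middle of the yellow mount's label (sideways and in height) for 1.6 s (horizontal distance between scanner_aim and yellow below 0.01 m and z of scanner_aim in the frame of yellow between 0.012 and 0.032 m and angle between the z axis of scanner and the z axis of yellow, either way round below 0.35 rad), for 1.6 s.
4. the held scanner, upright within 0.35 rad (relative to the mount), keeps its aim point within 10 mm of the middle of the green mount's label (sideways and in height) for 1.6 s (horizontal distance between scanner_aim and green below 0.01 m and z of scanner_aim in the frame of green between 0.012 and 0.032 m and angle between the z axis of scanner and the z axis of green, either way round below 0.35 rad), for 1.6 s.
5. the held scanner, upright within 0.35 rad (relative to the mount), keeps its aim point within 10 mm of the middle of the blue mount's label (sideways and in height) for 1.6 s (horizontal distance between scanner_aim and blue below 0.01 m and z of scanner_aim in the frame of blue between 0.012 and 0.032 m and angle between the z axis of scanner and the z axis of blue, either way round below 0.35 rad), for 1.6 s.
6. the held scanner, upright within 0.35 rad (relative to the mount), keeps its aim point within 10 mm of the middle of the white mount's label (sideways and in height) for 1.6 s (horizontal distance between scanner_aim and white below 0.01 m and z of scanner_aim in the frame of white between 0.012 and 0.032 m and angle between the z axis of scanner and the z axis of white, either way round below 0.35 rad), for 1.6 s.
7. the held scanner, upright within 0.35 rad (relative to the mount), keeps its aim point within 10 mm of the middle of the black mount's label (sideways and in height) for 1.6 s (horizontal distance between scanner_aim and black below 0.01 m and z of scanner_aim in the frame of black between 0.012 and 0.032 m and angle between the z axis of scanner and the z axis of black, either way round below 0.35 rad), for 1.6 s.
At the end, for the whole second after the job is handed in: Every mount present lies in a pocket of its own outline (within 5 mm of its centre, underside within 2 mm of the pocket floor, label up within 0.06 rad) at rest; the scanner stands in the cradle, within 18 mm of its middle, on its floor (4 mm), upright within 0.08 rad, at rest ((horizontal distance between red and carrier_hole0 below 0.005 m or horizontal distance between red and carrier_hole1 below 0.005 m or horizontal distance between red and carrier_hole2 below 0.005 m) and z of red in the frame of carrier between 0.004 and 0.0078 m and angle between each of red, yellow, green, blue, white, black's own z axis and vertical below 0.06 rad and linear speed of each of red, yellow, green, blue, white, black, scanner below 0.02 m/s and (horizontal distance between yellow and carrier_hole3 below 0.005 m or horizontal distance between yellow and carrier_hole4 below 0.005 m or horizontal distance between yellow and carrier_hole5 below 0.005 m) and z of yellow in the frame of carrier between 0.004 and 0.0078 m and (horizontal distance between green and carrier_hole3 below 0.005 m or horizontal distance between green and carrier_hole4 below 0.005 m or horizontal distance between green and carrier_hole5 below 0.005 m) and z of green in the frame of carrier between 0.004 and 0.0078 m and (horizontal distance between blue and carrier_hole0 below 0.005 m or horizontal distance between blue and carrier_hole1 below 0.005 m or horizontal distance between blue and carrier_hole2 below 0.005 m) and z of blue in the frame of carrier between 0.004 and 0.0078 m and (horizontal distance between white and carrier_hole3 below 0.005 m or horizontal distance between white and carrier_hole4 below 0.005 m or horizontal distance between white and carrier_hole5 below 0.005 m) and z of white in the frame of carrier between 0.004 and 0.0078 m and (horizontal distance between black and carrier_hole0 below 0.005 m or horizontal distance between black and carrier_hole1 below 0.005 m or horizontal distance between black and carrier_hole2 below 0.005 m) and z of black in the frame of carrier between 0.004 and 0.0078 m and horizontal distance between scanner and cradle_seat below 0.018 m and z of scanner in the frame of cradle_seat below 0.004 m and angle between scanner's own z axis and vertical below 0.08 rad); the robot touches nothing.
It fails at once if a bystander is moved by more than 4 cm (distance of any of oil_bottle, objective, tissue_pack, jar, dish, slide_box, beaker from where it was at the start of the episode above 0.04 m).
Of red, yellow, green, blue, white, black only 4 to 6 are there at a start; the rules pass over those that are not, and their reading is None.
At some moment in a run one of red, yellow, green, blue, white, black may be knocked a few centimetres aside while the robot is not near it.
It also fails if it takes over 210 s, if anything falls off the work surface, if the arm or the gripper's body presses on something with over 40 N, if the wrist force passes 120 N, or if a joint passes its speed limit or range.

ROBOT

A 6-joint arm with a two-finger parallel gripper is mounted at the origin on the work surface. World frame = base frame: x ahead of the robot, y to its left, z up, the work surface at z = 0. Lengths are in m, angles in degrees, forces in N, time in s.
With the tool pointing down it reaches from about 0.4 to 0.825 m from the base axis. Payload 7 kg.
Tool frame: the origin (TCP) lies on the centre line of the jaws, within the pads' length; the fingertips stand 22 mm ahead of it and the grasp point (between the pads) lies 3 mm ahead of it (ctrl.finger_overhang is the distance from the TCP to the fingertips, in m); z points along the fingers, y is the line along which they close (so a half turn about z gives the same grasp; the last joint's range is limited). The gripper opens to 88 mm and grips with 3 to 60 N. Pads are 19 mm wide; open, the fingers measure 130 mm over their backs; the gripper's body (78 mm by 193 mm) begins 47 mm behind the grasp point.
Start: joints at [16.507, 20.546, 0.682, 0, -70.136, -16.507], TCP at [0.675, -0, 0.249] pointing down, gripper open.
Joint ranges: [-176.03, 176.03], [-82.01, 121.73], [-58.28, 71.71], [-173.87, 95.51], [-174.79, -0.11], [-173.66, 173.66]. Speed limits (degrees/s): [136.94, 136.94, 172.46, 180, 180, 180].

INTERFACE

Orientations are given as [roll, pitch, yaw] about the fixed x, y, z axes, in that order (R = Rz(yaw) Ry(pitch) Rx(roll)).
In Python, from plant import ctrl gives the robot as it stands. The module is installed in compiled form; this text tells all that it offers.
- The arm moves only by the shell command python3 -m creep 'ROWS'. ROWS is JSON, a list of rows, each an object with "grip": the closure, from 0 (fully open) to 1 (shut); "delta_pos": the shift along the tool's x, y, z scaled (see below), a list of three; "rotation": the turn, a rotation vector about the tool's x, y, z scaled (see below), a list of three. A call has 1 to 5 rows; each row is the pose to reach, as a shift and turn from the pose commanded when the call began, along the tool's axes at that moment; what a row does not reach only later rows make up. The controller multiplies each number of a shift by 10 cm and each number of a turn by pi/2 rad. A row lasts 1/10 s, in which the tool goes at most 50 mm and 8.59 degrees, less where a joint would pass 70% of its speed; a pose out of reach is approached as far as the arm can. A call with a number of a shift or a turn outside -1 to 1 is refused whole. A call with a gripper value outside its range is refused whole. The fingers move at their own pace and stop on an object; the grip force is fixed at half the most. Time passes only in rows, so rows that repeat a pose let the fingers close. It gives the time, the measured TCP pose, the force, the opening and the grip force at its end, in the units of the state.
- ctrl.get_obs(): the state, without advancing time (a new reading comes with each control period).
- ctrl.snapshot(name): name is "scene" or "side" or "wrist"; returns a dict with "color" (420x560x3 uint8, red, green, blue), "intrinsics" (3x3 intrinsics, pixels), "R" (3x3) and "t" (3): a world point X has camera coordinates R X + t. Camera axes: x right, y down, z forward; pixel columns grow to the right and rows downward; lengths in m; the calibration is good to about 2 mm. A picture is of the moment at which its call begins. There is no depth.
- ctrl.close_job(): hands the job in; it is judged then, once.
The state is a dict: "clock": time; "joint_pos": joint angles; "qvel": joint speeds; "tau": joint torques, N m; "tool_pos": TCP position; "orientation": TCP orientation; "force": force on the tool from outside, world axes, zero at the start; "moment": the same for the moment, N m; "opening": finger opening in m; "gripper_force": force on a finger pad.
Only numpy, scipy, OpenCV 4.12 (cv2) and the standard library are available. Lean on these libraries where they do the work, as an engineer would, in place of code of your own. Each camera call takes 0.05 s, during which the arm holds its last target. There are 200 camera calls.

## Working session

There is one attempt and no reset: what is moved stays moved. The work goes in short steps, Python scripts to look and compute and a shell command to move; the robot and the scene stay as the last step left them, time stands still between calls to the robot, and variables do not carry over. Pictures are saved under pics/ and viewed, at most 14 in all, crops included, and the job is handed in when it is done.

```bash
mkdir -p pics; cat > h.py <<'E'
import numpy as np, cv2
from plant import ctrl
from scipy.spatial.transform import Rotation as Ro
def snap(n,f=None):
    s=ctrl.snapshot(n)
    if f: cv2.imwrite('pics/'+f,cv2.cvtColor(s['color'],cv2.COLOR_RGB2BGR))
    return s
def ray(s,uv,z):
    K,R,t=map(np.array,(s['intrinsics'],s['R'],s['t']))
    c=-R.T@t; d=R.T@np.linalg.solve(K,[uv[0],uv[1],1.]); return c+d*(z-c[2])/d[2]
def proj(s,X):
    K,R,t=map(np.array,(s['intrinsics'],s['R'],s['t']))
    p=K@(R@np.array(X,float)+t); return p[:2]/p[2]
def tri(obs):
    A=[];b=[]
    for s,uv in obs:
        K,R,t=map(np.array,(s['intrinsics'],s['R'],s['t']))
        c=-R.T@t; d=R.T@np.linalg.solve(K,[uv[0],uv[1],1.]); d/=np.linalg.norm(d)
        P=np.eye(3)-np.outer(d,d); A.append(P); b.append(P@c)
    return np.linalg.lstsq(np.vstack(A),np.hstack(b),rcond=None)[0]
E
python3 - <<'E'
from h import *
for n in('scene','side','wrist'):
    s=snap(n,n+'0.png'); print(n,np.round(s['intrinsics'],1).tolist(),np.round(-np.array(s['R']).T@s['t'],3))
o=ctrl.get_obs(); print(o)
E
```

```text
scene [[512.7, 0.0, 275.5], [0.0, 512.7, 215.7], [0.0, 0.0, 1.0]] [1.41  0.541 0.764]
side [[431.8, 0.0, 286.8], [0.0, 431.8, 202.9], [0.0, 0.0, 1.0]] [ 0.304 -0.703  0.878]
wrist [[335.5, 0.0, 287.6], [0.0, 335.5, 212.2], [0.0, 0.0, 1.0]] [ 0.675 -0.077  0.384]
{'clock': 0.15, 'joint_pos': array([ 1.65068816e+01,  2.05816536e+01,  6.46021176e-01, -1.24532817e-02,
       -7.01350817e+01, -1.65065910e+01]), 'qvel': array([-0.037102  , -0.17449779,  0.15982817,  0.0311716 , -0.02641014,
       -0.08217993]), 'tau': array([ 1.39394037e-04, -5.83274567e+01,  2.93289685e+01,  7.00122759e+00,
        8.75052094e-03, -9.76538854e-05]), 'tool_pos': array([ 6.74669215e-01, -3.45340740e-05,  2.47850226e-01]), 'orientation': array([ 1.79928874e+02, -8.86726098e-03, -9.00039428e+01]), 'force': array([-0.10489611, -0.06783138,  0.13761684]), 'moment': array([ 0.03791444, -0.01821951, -0.01085447]), 'gripper_force': 0.0, 'opening': 0.08781488344951899}
```

View pics/scene0.png

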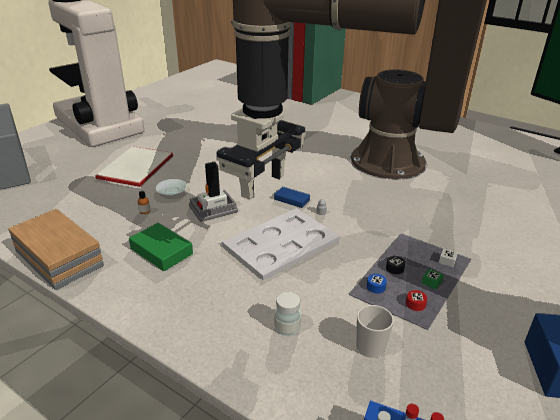

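View pics/side0.png

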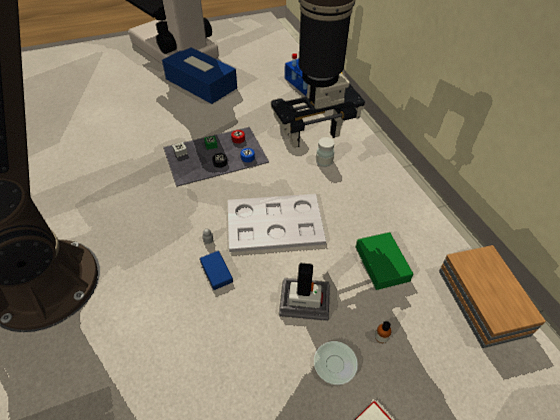

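View pics/wrist0.png

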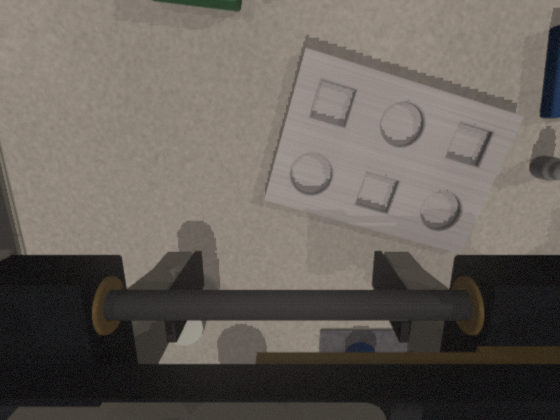

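The scene and side views show five mounts, yellow absent. In the scene view they are white (448,257), black (396,264), green (433,277), blue (376,282) and red (416,299). The wrist view shows the carrier with its six pockets, its corners near (306,46), (520,112), (465,250) and (266,205).

```bash
python3 - <<'E'
from h import *
a=snap('scene');b=snap('side')
P=dict(white=((448,256),(180,149)),green=((433,277),(211,141)),red=((416,298),(238,135)),black=((396,263),(220,159)),blue=((376,281),(248,153)),c0=((222,240),(235,196)),c3=((294,212),(228,251)),
c1=((339,241),(318,194)),handle=((212,164),(306,265)),objective=((322,200),(208,231)))
P.pop('c0');P.pop('c1');P.pop('c3')
for k,(u,v) in P.items():
    X=tri([(a,u),(b,v)]); print(k,X.round(3),(proj(a,X)-u).round(1),(proj(b,X)-v).round(1))
for z in (0.014,):
  print([ray(b,u,z).round(3)[:2].tolist() for u in ((235,196),(318,194),(327,243),(228,247))],[ray(a,u,z).round(3)[:2].tolist() for u in ((222,240),(265,271),(339,241),(294,212))])
E
```

```text
white [0.395 0.333 0.015] [-0.8  0.5] [-0.6 -0.5]
green [0.491 0.333 0.018] [-0.8  0.5] [-0.5 -0.4]
red [0.578 0.329 0.018] [-0.5  0.3] [-0.3 -0.2]
black [0.494 0.245 0.017] [-1.   0.6] [-0.7 -0.5]
blue [0.579 0.236 0.02 ] [-0.5  0.3] [-0.3 -0.2]
handle [ 0.54  -0.262  0.138] [-0.5  0.1] [-0.6 -0.3]
objective [ 0.386 -0.019  0.037] [-1.2  0.6] [-1.3 -0.8]
[[0.491, 0.087], [0.706, 0.011], [0.656, -0.149], [0.423, -0.07]] [[0.652, -0.141], [0.686, 0.014], [0.488, 0.095], [0.444, -0.066]]
```

```bash
python3 -m creep '[{"grip":0,"delta_pos":[0,0.35,0],"rotation":[0,0,0]},{"grip":0,"delta_pos":[0,0.9,0],"rotation":[0,0,0]},{"grip":0,"delta_pos":[0,0.9,0],"rotation":[0,0,0]},{"grip":0,"delta_pos":[0,0.9,0],"rotation":[0,0,0]}]'
python3 - <<'E'
from h import *
s=snap('wrist','w1.png')
E
python3 -m creep '[{"grip":0,"delta_pos":[-0.3,0,0],"rotation":[0,0,0]},{"grip":0,"delta_pos":[-0.6,0,0],"rotation":[0,0,0]},{"grip":0,"delta_pos":[-0.6,0,0],"rotation":[0,0,0]},{"grip":0,"delta_pos":[-0.6,0,0],"rotation":[0,0,0]}]'
cat > carrier.py <<'E'
from h import *
import glob,pickle
def plate(s):
    im=cv2.bilateralFilter(s['color'],9,25,7); g=cv2.cvtColor(im,cv2.COLOR_RGB2HSV)
    m=((g[...,1]<28)&(g[...,2]>95)).astype(np.uint8)*255
    m[255:]=0
    m=cv2.morphologyEx(m,cv2.MORPH_OPEN,np.ones((5,5))); m=cv2.morphologyEx(m,cv2.MORPH_CLOSE,np.ones((9,9)))
    c=max(cv2.findContours(m,cv2.RETR_EXTERNAL,cv2.CHAIN_APPROX_NONE)[0],key=cv2.contourArea)
    return im,m,c
E
python3 - <<'E'
from carrier import *
s=snap('wrist','w2.png'); pickle.dump(s,open('w2.pkl','wb'))
for f in('wrist0','w1','w2'):
    im=cv2.cvtColor(cv2.imread(f'pics/{f}.png'),cv2.COLOR_BGR2RGB)
    i2,m,c=plate({'color':im}); g=cv2.cvtColor(im,cv2.COLOR_RGB2HSV)
    print(f,cv2.contourArea(c),cv2.minAreaRect(c))
    cv2.imwrite(f'pics/{f}_m.png',m)
im=cv2.imread('pics/w2.png');cv2.drawContours(im,[c],-1,(0,0,255),1);cv2.imwrite('pics/w2c.png',im)
E
```

```text
clock: 0.65
tool_pos: [0.584, -0.0, 0.2495]
orientation: [-179.9, 0.0, -90.0]
force: [0.6, 0.8, 0.4]
opening: 0.0878
gripper_force: 0.0
clock: 1.1
tool_pos: [0.586, 0.0608, 0.2481]
orientation: [180.0, -0.0, -89.9]
force: [-0.4, -0.9, 0.4]
opening: 0.0878
gripper_force: 0.0
wrist0 32810.5 ((391.8165283203125, 155.44497680664062), (227.67532348632812, 157.4666748046875), 16.699243545532227)
w1 32540.0 ((304.559326171875, 154.7988739013672), (230.93177795410156, 153.90040588378906), 17.045738220214844)
w2 37119.0 ((309.4622802734375, 92.63206481933594), (244.0897216796875, 171.2886199951172), 15.945395469665527)
```

View pics/w2c.png

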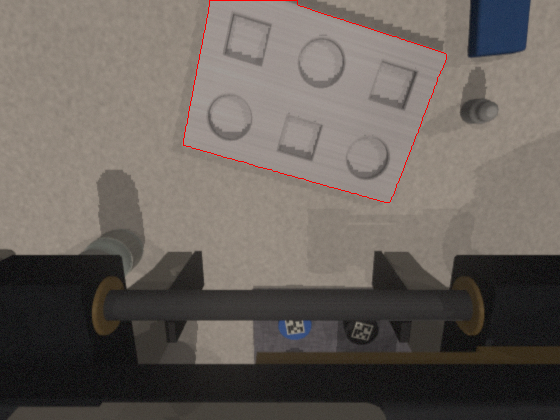

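The contour fits the plate, with corners at (211,0), (446,53), (390,202) and (184,146). The jar is at (115,250), and the mat lies below the gripper.

```bash
cat >> carrier.py <<'E'
def corners(c):
    q=cv2.boxPoints(cv2.minAreaRect(c)); q=q.astype(float)
    L=[]
    p=c[:,0,:].astype(float)
    for i in range(4):
        a,b=q[i],q[(i+1)%4]; d=(b-a)/np.linalg.norm(b-a); n=np.array([-d[1],d[0]])
        k=(abs((p-a)@n)<7)&((p-a)@d>15)&((p-b)@d<-15)
        vx,vy,x,y=cv2.fitLine(p[k].astype(np.float32),cv2.DIST_HUBER,0,.01,.01).ravel()
        L.append(np.cross([x,y,1],[x+vx,y+vy,1]))
    o=[]
    for i in range(4):
        z=np.cross(L[i-1],L[i]); o.append(z[:2]/z[2])
    o=np.array(o); r=np.argmin(o.sum(1)); return np.roll(o,-r,0)
E
python3 - <<'E'
from carrier import *
s2=pickle.load(open('w2.pkl','rb'))
S={}
for f,c in(('wrist0',(.6747,0,.2479)),('w1',(.584,0,.2495))):
    s=dict(s2); 
    # pose of camera: constant offset from w2 (tool at .586,.0608,.2481), same orientation
    R=np.array(s2['R']); C=-R.T@s2['t']+np.array(c)-np.array((.586,.0608,.2481)); s['t']=-R@C
    s['color']=cv2.cvtColor(cv2.imread(f'pics/{f}.png'),cv2.COLOR_BGR2RGB); S[f]=s
q={f:corners(plate(s)[2]) for f,s in S.items()}
for f in q: print(f,q[f].round(1).tolist())
X=np.array([tri([(S['wrist0'],a),(S['w1'],b)]) for a,b in zip(q['wrist0'],q['w1'])])
print('tri',X.round(4).tolist())
for f in q:
    W=np.array([ray(S[f],u,.014)[:2] for u in q[f]]); print(W.round(4).tolist(),'c',W.mean(0).round(4),'sides',[round(float(np.linalg.norm(W[i]-W[i-1])),4) for i in range(4)],[round(float(np.degrees(np.arctan2(*(W[i]-W[i-1])[::-1]))),1) for i in range(4)])
im=cv2.imread('pics/w1.png')[0:260,170:440]; cv2.imwrite('pics/w1z.png',cv2.resize(im,None,fx=2.9,fy=2.3,interpolation=cv2.INTER_CUBIC))
E
```

```text
wrist0 [[305.6, 47.7], [522.4, 115.9], [460.9, 252.9], [264.4, 199.2]]
w1 [[216.3, 47.9], [437.3, 116.0], [383.1, 252.1], [185.9, 198.5]]
tri [[0.6566, -0.1403, 0.0117], [0.4223, -0.0744, 0.0095], [0.4715, 0.0795, 0.0216], [0.7012, 0.0181, 0.01]]
[[0.6567, -0.14], [0.4254, -0.0746], [0.4673, 0.0828], [0.7009, 0.0172]] c [ 0.5626 -0.0286] sides [0.1633, 0.2403, 0.1629, 0.2427] [-105.7, 164.2, 75.1, -15.7]
[[0.6561, -0.1399], [0.4243, -0.0742], [0.4692, 0.0827], [0.6999, 0.017]] c [ 0.5624 -0.0286] sides [0.1629, 0.241, 0.1632, 0.2399] [-105.6, 164.2, 74.0, -15.9]
```

Plate sides measure 241 x 163 mm, at an average height of about 13 mm, which agrees with the text. Centre is (0.5625,-0.0286) and x axis is at -15.8°; the row with two round pockets lies on the +y side. Next, the mat.

```bash
for i in 1 2 3 4; do python3 -m creep '[{"grip":0,"delta_pos":[-0.45,0.1,0],"rotation":[0,0,0]},{"grip":0,"delta_pos":[-0.92,0.2,0],"rotation":[0,0,0]},{"grip":0,"delta_pos":[-0.92,0.2,0],"rotation":[0,0,0]}]' | grep tool_pos; done
python3 -m creep '[{"grip":0.33,"delta_pos":[0,0,0],"rotation":[0,0,0]},{"grip":0.33,"delta_pos":[0,0,0],"rotation":[0,0,0]},{"grip":0.33,"delta_pos":[0,0,0],"rotation":[0,0,0]}]' 
python3 - <<'E'
from h import *
import pickle
s=snap('wrist','m1.png'); s['tool']=ctrl.get_obs()['tool_pos']; pickle.dump(s,open('m1.pkl','wb'))
E
```

```text
tool_pos: [0.565, 0.1553, 0.2484]
tool_pos: [0.545, 0.2474, 0.2482]
tool_pos: [0.525, 0.3394, 0.2479]
tool_pos: [0.5049, 0.4314, 0.2475]
clock: 2.65
tool_pos: [0.5057, 0.4266, 0.2487]
orientation: [-180.0, -0.0, -90.1]
force: [-0.2, 0.2, 0.6]
opening: 0.0691
gripper_force: 0.0
```

View pics/m1.png

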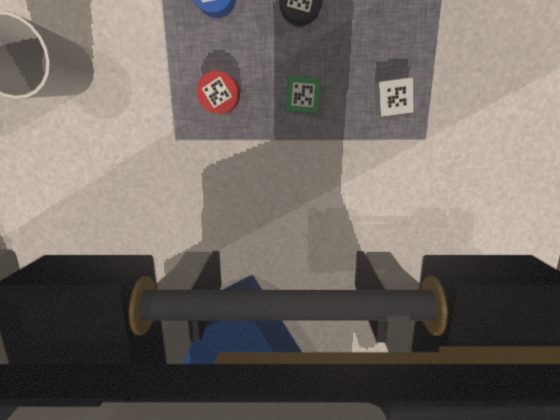

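This mat view shows red (217,92), green (303,94) and white (397,98), with blue and black cut off at the top. The beaker is at the left (20,60). I'll move back 90 mm so all five are in view.

```bash
python3 -m creep '[{"grip":0.33,"delta_pos":[0.45,0.1,0],"rotation":[0,0,0]},{"grip":0.33,"delta_pos":[0.9,0.2,0],"rotation":[0,0,0]},{"grip":0.33,"delta_pos":[0.9,0.2,0],"rotation":[0,0,0]},{"grip":0.33,"delta_pos":[0.9,0.2,0],"rotation":[0,0,0]}]' | grep tool_pos
cat > mounts.py <<'E'
from h import *
import pickle
def masks(s):
    h=cv2.cvtColor(s['color'],cv2.COLOR_RGB2HSV).astype(int); H,S,V=h[...,0],h[...,1],h[...,2]
    return dict(red=((H<8)|(H>172))&(S>140)&(V>70),green=(abs(H-65)<20)&(S>110)&(V>30),blue=(abs(H-110)<12)&(S>150)&(V>80),
      yellow=(abs(H-27)<8)&(S>140)&(V>90))
def show(): pass
E
python3 - <<'E'
from mounts import *
s=snap('wrist','m2.png'); s['tool']=ctrl.get_obs()['tool_pos']; pickle.dump(s,open('m2.pkl','wb')); print(s['tool'],ctrl.get_obs()['clock'])
for f in 'm1','m2':
  s=pickle.load(open(f+'.pkl','rb'))
  for k,m in masks(s).items():
    m=m.astype(np.uint8); m[245:]=0
    for c in cv2.findContours(m,cv2.RETR_EXTERNAL,cv2.CHAIN_APPROX_NONE)[0]:
        if cv2.contourArea(c)>300: print(f,k,cv2.contourArea(c),np.round(cv2.minAreaRect(c)[0],1),np.round(cv2.minAreaRect(c)[1:][0],1),round(cv2.minAreaRect(c)[2],1),ray(s,cv2.minAreaRect(c)[0],.025).round(4))
E
```

```text
tool_pos: [0.4853, 0.3365, 0.2497]
[0.48550087 0.33745276 0.24943325] 3.15
m1 red 1305.0 [217.   91.5] [41. 40.] 90.0 [0.577  0.3288 0.025 ]
m2 red 1022.5 [204. 179.] [36. 36.] 90.0 [0.5767 0.3289 0.025 ]
```

View pics/m2.png

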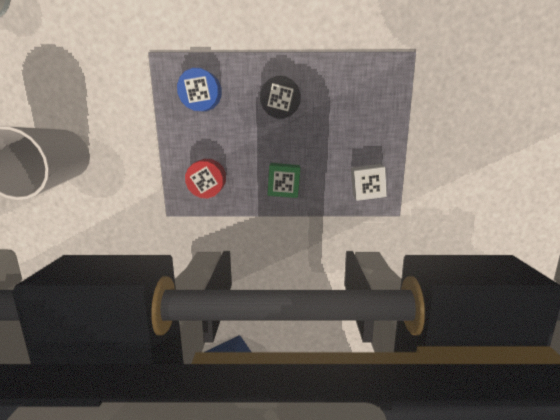

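All five mounts are visible: blue (199,90), black (280,96), red (204,179), green (284,181) and white (370,183). I'll measure each one by its label and outline.

```bash
cat > mounts.py <<'E'
from h import *
import pickle
def body(s,k,uv,r=34):
    x,y=map(int,uv); x0,y0=max(x-r,0),max(y-r,0)
    p=s['color'][y0:y+r,x0:x+r].copy(); h=cv2.cvtColor(p,cv2.COLOR_RGB2HSV).astype(int); H,S,V=h[...,0],h[...,1],h[...,2]
    m={'red':((H<10)|(H>170))&(S>110),'green':(abs(H-65)<25)&(S>80),'blue':(abs(H-112)<14)&(S>110),'black':V<48,'white':(V>130)&(S<50)}[k].astype(np.uint8)
    m=cv2.morphologyEx(m,cv2.MORPH_OPEN,np.ones((3,3)))
    c=max(cv2.findContours(m,cv2.RETR_EXTERNAL,cv2.CHAIN_APPROX_NONE)[0],key=cv2.contourArea)
    rb=cv2.minAreaRect(cv2.convexHull(c))
    e=cv2.fitEllipse(cv2.convexHull(c))
    off=np.array([x0,y0])
    # label: bright low-sat part inside body hull, near its centre
    hm=np.zeros_like(m); cv2.fillConvexPoly(hm,cv2.convexHull(c),1); hm=cv2.erode(hm,np.ones((5,5)))
    lab=None
    if k!='white':
        t=np.percentile(V[hm>0],97)
        lm=((V>0.6*t)&(S<70)&(hm>0)).astype(np.uint8)
        lc=[q for q in cv2.findContours(cv2.morphologyEx(lm,cv2.MORPH_CLOSE,np.ones((5,5))),cv2.RETR_EXTERNAL,cv2.CHAIN_APPROX_NONE)[0]]
        q=max(lc,key=cv2.contourArea); lab=cv2.minAreaRect(q)
    return off+rb[0],rb[1],rb[2],off+e[0],(off+lab[0],lab[1],lab[2]) if lab else None
E
cat > hh.py <<'E'
import numpy as np
C=np.array([.5625,-.0286]); A=np.radians(-15.8); Rc=np.array([[np.cos(A),-np.sin(A)],[np.sin(A),np.cos(A)]])
H=[C+Rc@np.array(p)/1000 for p in((78,39),(0,-39),(-78,39),(78,-39),(0,39),(-78,-39))]
E
python3 - <<'E'
from mounts import *
from hh import H
s=pickle.load(open('m2.pkl','rb'));s1=pickle.load(open('m1.pkl','rb'))
r1=dict(red=(217,92),green=(303,94),white=(397,98))
for k,uv in dict(blue=(199,90),black=(280,96),red=(204,179),green=(284,181),white=(370,183)).items():
    b=body(s,k,uv); print(k,b[0].round(1),np.round(b[1],1),round(b[2],1),'ell',b[3].round(1),'lab',b[4] and (b[4][0].round(1),np.round(b[4][1],1),round(b[4][2],1)))
    u=b[4][0] if b[4] else b[0]; print('   world',ray(s,u,.025).round(4))
    if k in r1:
        b1=body(s1,k,r1[k]); u1=b1[4][0] if b1[4] else b1[0]; print('   tri',tri([(s,u),(s1,u1)]).round(4),'ang',round(b1[2],1))
print(np.round(H,4).tolist())
R=np.array(s['R']); print((-R.T@s['t']-s['tool']).round(4), R.round(3).tolist())
E
```

```text
blue [197.5  89. ] [42. 41.] 90.0 ell [197.8  89.4] lab (array([196.7,  89.1]), array([24.3, 22.6]), 78.7)
   world [0.5775 0.2366 0.025 ]Traceback (most recent call last):
  File "<stdin>", line 6, in <module>
  File "mounts.py", line 8, in body
    c=max(cv2.findContours(m,cv2.RETR_EXTERNAL,cv2.CHAIN_APPROX_NONE)[0],key=cv2.contourArea)
ValueError: max() iterable argument is empty
```

```bash
cat > run.py <<'E'
from mounts import *
from hh import H
s=pickle.load(open('m2.pkl','rb'));s1=pickle.load(open('m1.pkl','rb'))
r1=dict(red=(217,92),green=(303,94),white=(397,98))
for k,uv in dict(blue=(199,90),black=(280,96),red=(204,179),green=(284,181),white=(370,183)).items():
  try:
    b=body(s,k,uv); print(k,b[0].round(1),np.round(b[1],1),round(b[2],1),'ell',b[3].round(1),'lab',b[4] and (b[4][0].round(1),np.round(b[4][1],1),round(b[4][2],1)))
    u=b[4][0] if b[4] else b[0]; print('   world',ray(s,u,.025).round(4))
    if k in r1:
        b1=body(s1,k,r1[k]); u1=b1[4][0] if b1[4] else b1[0]; print('   tri',tri([(s,u),(s1,u1)]).round(4),'ang',round(b1[2],1))
  except Exception as e: print(k,e)
print(np.round(H,4).tolist())
R=np.array(s['R']); print((-R.T@s['t']-s['tool']).round(4), R.round(3).tolist())
E
python3 - <<'E'
from mounts import *
s=pickle.load(open('m2.pkl','rb'));h=cv2.cvtColor(s['color'],cv2.COLOR_RGB2HSV)
for v,u in((96,264),(82,280),(96,312),(150,280),(110,285),(166,284),(195,275),(181,284)): print(v,u,h[v,u])
E
sed -i "s/'black':V<48/'black':V<56/; s/V>130)&(S<50/V>120)\&(S<60/" mounts.py; python3 run.py
```

```text
96 264 [15 19 55]
82 280 [15 16 62]
96 312 [176  20  91]
150 280 [ 6 17 76]
110 285 [ 19  32 111]
166 284 [63 92 75]
195 275 [63 85 84]
181 284 [24 21 60]
blue [197.5  89. ] [42. 41.] 90.0 ell [197.8  89.4] lab (array([196.7,  89.1]), array([24.3, 22.6]), 78.7)
   world [0.5775 0.2366 0.025 ]
black [285.4 106. ] [19.4 38.1] 59.0 ell [282.1 101. ] lab (array([284.8, 104.6]), array([11.5, 23.3]), 59.0)
   world [0.4883 0.2517 0.025 ]
red [204.5 178.5] [37. 39.] 90.0 ell [204.5 178.3] lab (array([203.3, 179.8]), array([20.5, 19.1]), 56.3)
   world [0.5775 0.3298 0.025 ]
   tri [0.5771 0.3295 0.0267] ang 90.0
green [283.6 180.2] [30.1 30.6] 3.8 ell [283.2 180.6] lab (array([283.5, 181.5]), array([21., 21.]), 90.0)
   world [0.49   0.3318 0.025 ]
   tri [0.4901 0.3316 0.0259] ang 4.4
white [372.4 189.3] [44.  35.5] 81.9 ell [373.9 187.4] lab None
   world [0.3922 0.3406 0.025 ]
   tri [0.3999 0.335  0.0477] ang 87.1
[[0.6482, -0.0123], [0.5519, -0.0661], [0.4981, 0.0302], [0.6269, -0.0874], [0.5731, 0.0089], [0.4768, -0.0449]]
[-0.0005 -0.0781  0.1367] [[-1.0, 0.001, -0.001], [0.001, 0.958, 0.285], [0.001, 0.285, -0.958]]
```

```bash
sed -i "s/'black':V<56/'black':V<68/; s/V>120)&(S<60/V>165)\&(S<60/" mounts.py; python3 run.py | grep -A2 -E "^(black|white)"; python3 - <<'E'
from mounts import *
s=pickle.load(open('m2.pkl','rb'));a=s['color'][60:210,250:400]; cv2.imwrite('pics/z.png',cv2.resize(a[...,::-1],None,fx=4,fy=4,interpolation=cv2.INTER_NEAREST))
E
```

```text
black [280.   97.5] [41. 40.] 90.0 ell [280.1  97.3] lab (array([279.6,  96.6]), array([22.8, 23.8]), 14.0)
   world [0.4936 0.244  0.025 ]
red [204.5 178.5] [37. 39.] 90.0 ell [204.5 178.3] lab (array([203.3, 179.8]), array([20.5, 19.1]), 56.3)
--
white [370.2 183.5] [30.1 30.8] 85.2 ell [369.9 183.4] lab None
   world [0.3951 0.334  0.025 ]
   tri [0.3952 0.3339 0.0259] ang 85.9
```

View pics/z.png

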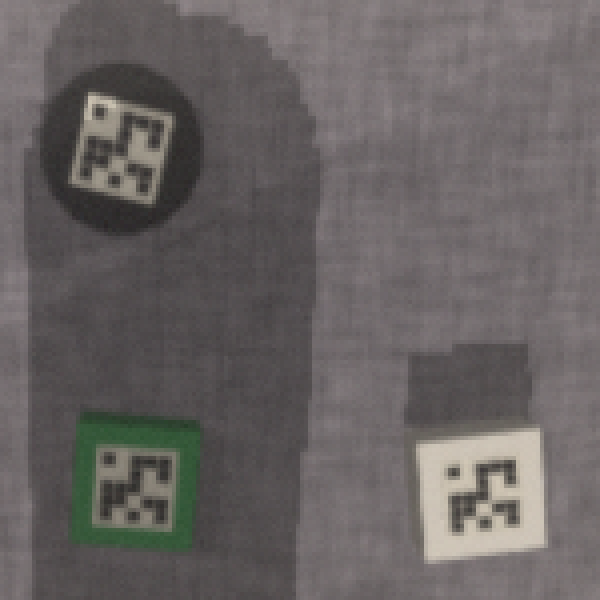

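Mount positions and label heights (about 26 mm) fit the text. The squares are turned slightly: green -4°, white +4.5°. Picking red first.

```bash
python3 -m creep '[{"grip":0.35,"delta_pos":[0.04,-0.46,0.2],"rotation":[0,0,0]},{"grip":0.35,"delta_pos":[0.08,-0.92,0.5],"rotation":[0,0,0]},{"grip":0.35,"delta_pos":[0.08,-0.92,0.9],"rotation":[0,0,0]},{"grip":0.35,"delta_pos":[0.08,-0.92,0.9],"rotation":[0,0,0]}]' | tail -6
python3 -m creep '[{"grip":0.35,"delta_pos":[0,0,0.4],"rotation":[0,0,0]},{"grip":0.35,"delta_pos":[0,0,0.7],"rotation":[0,0,0]},{"grip":0.35,"delta_pos":[0,0,0.85],"rotation":[0,0,0]},{"grip":0.35,"delta_pos":[0,0,0.85],"rotation":[0,0,0]},{"grip":0.35,"delta_pos":[0,0,0.85],"rotation":[0,0,0]}]'
python3 - <<'E'
from h import *
snap('side','s1.png'); o=ctrl.get_obs(); print(o['tool_pos'],o['orientation'],o['opening'],o['force'])
E
```

```text
clock: 3.55
tool_pos: [0.5755, 0.3279, 0.1512]
orientation: [179.5, -0.4, -90.1]
force: [-0.6, -1.1, -1.3]
opening: 0.0569
gripper_force: 0.0
clock: 4.05
tool_pos: [0.5777, 0.331, 0.0753]
orientation: [-179.9, 0.0, -89.9]
force: [-0.3, 0.6, 0.5]
opening: 0.0566
gripper_force: 0.0
[0.57796169 0.33112329 0.07580978] [-1.79860927e+02  9.69800379e-02 -8.99483613e+01] 0.05704959822591859 [0.58505553 0.54246521 0.27642118]
```

```bash
python3 -m creep '[{"grip":0.35,"delta_pos":[0.01,0,0.15],"rotation":[0,0,0]},{"grip":0.35,"delta_pos":[0.01,0,0.3],"rotation":[0,0,0]},{"grip":0.35,"delta_pos":[0.01,0,0.4],"rotation":[0,0,0]},{"grip":0.35,"delta_pos":[0.01,0,0.4],"rotation":[0,0,0]}]'
python3 -m creep '[{"grip":1,"delta_pos":[0,0,0],"rotation":[0,0,0]},{"grip":1,"delta_pos":[0,0,0],"rotation":[0,0,0]},{"grip":1,"delta_pos":[0,0,0],"rotation":[0,0,0]},{"grip":1,"delta_pos":[0,0,0],"rotation":[0,0,0]},{"grip":1,"delta_pos":[0,0,0],"rotation":[0,0,0]}]'
python3 -m creep '[{"grip":1,"delta_pos":[0,0,-0.1],"rotation":[0,0,0]},{"grip":1,"delta_pos":[0,0,-0.3],"rotation":[0,0,0]},{"grip":1,"delta_pos":[0,0,-0.5],"rotation":[0,0,0]},{"grip":1,"delta_pos":[0,0,-0.5],"rotation":[0,0,0]}]'
```

```text
clock: 4.5
tool_pos: [0.576, 0.328, 0.0314]
orientation: [179.9, -0.1, -90.0]
force: [-0.1, -0.2, -0.4]
opening: 0.057
gripper_force: 0.0
clock: 5.0
tool_pos: [0.5772, 0.3293, 0.0341]
orientation: [-180.0, 0.0, -90.0]
force: [-1.0, -0.1, 1.7]
opening: 0.0411
gripper_force: 30.0
clock: 5.4
tool_pos: [0.5786, 0.3302, 0.0875]
orientation: [-179.8, 0.2, -90.0]
force: [0.7, 0.3, -0.4]
opening: 0.0412
gripper_force: 30.0
```

```bash
for i in 1 2 3 4; do python3 -m creep '[{"grip":1,"delta_pos":[0.4,-0.09,-0.08],"rotation":[0,0,0]},{"grip":1,"delta_pos":[0.856,-0.174,-0.08],"rotation":[0,0,0]},{"grip":1,"delta_pos":[0.856,-0.174,-0.08],"rotation":[0,0,0]}]' | grep tool_pos; done
python3 -m creep '[{"grip":1,"delta_pos":[0,0,0],"rotation":[0,0,0]},{"grip":1,"delta_pos":[0,0,0.1],"rotation":[0,0,0]},{"grip":1,"delta_pos":[0,0,0.1],"rotation":[0,0,0]},{"grip":1,"delta_pos":[0,0,0.1],"rotation":[0,0,0]}]'
python3 - <<'E'
from h import *
s=snap('wrist','p1.png'); o=ctrl.get_obs(); print(o['tool_pos'],o['orientation'],o['opening'])
from hh import H
print([proj(s,[*h,.014]).round(0).tolist() for h in H])
E
```

```text
tool_pos: [0.5942, 0.2389, 0.0918]
tool_pos: [0.6117, 0.1535, 0.0998]
tool_pos: [0.6293, 0.0681, 0.1077]
tool_pos: [0.6468, -0.0173, 0.1156]
clock: 7.0
tool_pos: [0.6461, -0.0124, 0.1049]
orientation: [179.9, -0.0, -89.9]
force: [0.1, 0.0, -0.4]
opening: 0.0412
gripper_force: 30.0
[ 0.64639618 -0.01243898  0.10526402] [ 1.79965434e+02 -1.08727218e-02 -8.99183495e+01] 0.04108161031116386
[[284.0, 225.0], [428.0, 149.0], [484.0, 279.0], [317.0, 116.0], [387.0, 253.0], [533.0, 181.0]]
```

View pics/p1.png

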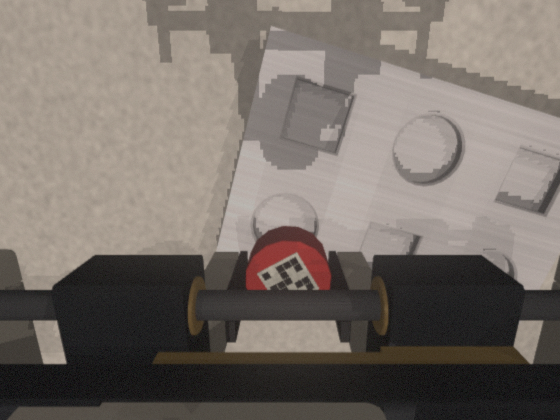

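The held red mount's label centre is at (288,280). The carrier pockets appear where predicted: hole1 at (427,148) and hole3 at (318,116).

```bash
python3 - <<'E'
from h import *
s=ctrl.snapshot('wrist'); o=ctrl.get_obs(); t=o['tool_pos']; print(t)
for z in(.094,.0957,.097): print((ray(s,(287.7,280),z)-t)[:2].round(4))
a=snap('scene')
print('beaker',ray(a,(377,315),.08).round(3),'jar',ray(a,(288,300),.075).round(3))
E
```

```text
[ 0.64655109 -0.01258395  0.10549761]
[-0.0003  0.0014]
[-0.0003  0.0005]
[-0.0003 -0.0001]
beaker [0.731 0.305 0.08 ] jar [0.789 0.144 0.075]
```

```bash
python3 -m creep '[{"grip":1,"delta_pos":[0,-0.02,0.2],"rotation":[0,0,0]},{"grip":1,"delta_pos":[0,-0.02,0.4],"rotation":[0,0,0]},{"grip":1,"delta_pos":[0,-0.02,0.5],"rotation":[0,0,0]},{"grip":1,"delta_pos":[0,-0.02,0.5],"rotation":[0,0,0]},{"grip":1,"delta_pos":[0,-0.02,0.5],"rotation":[0,0,0]}]'
python3 -m creep '[{"grip":1,"delta_pos":[0,0,0.05],"rotation":[0,0,0]},{"grip":1,"delta_pos":[0,0,0.1],"rotation":[0,0,0]},{"grip":1,"delta_pos":[0,0,0.15],"rotation":[0,0,0]},{"grip":1,"delta_pos":[0,0,0.18],"rotation":[0,0,0]},{"grip":1,"delta_pos":[0,0,0.18],"rotation":[0,0,0]}]'
python3 -m creep '[{"grip":1,"delta_pos":[0,0,0],"rotation":[0,0,0]},{"grip":1,"delta_pos":[0,0,0],"rotation":[0,0,0]}]'
```

```text
clock: 7.65
tool_pos: [0.649, -0.0133, 0.0561]
orientation: [-180.0, -0.0, -90.0]
force: [0.0, -1.0, -0.5]
opening: 0.0411
gripper_force: 30.0
clock: 8.15
tool_pos: [0.6484, -0.0135, 0.0373]
orientation: [180.0, -0.0, -90.0]
force: [0.6, -0.5, -0.3]
opening: 0.0407
gripper_force: 30.0
clock: 8.35
tool_pos: [0.6486, -0.0134, 0.0375]
orientation: [-180.0, 0.0, -90.0]
force: [0.5, -0.1, -0.5]
opening: 0.0412
gripper_force: 30.0
```

```bash
python3 -m creep '[{"grip":0.38,"delta_pos":[0,0,0],"rotation":[0,0,0]},{"grip":0.38,"delta_pos":[0,0,0],"rotation":[0,0,0]},{"grip":0.38,"delta_pos":[0,0,-0.1],"rotation":[0,0,0]},{"grip":0.38,"delta_pos":[0,0,-0.5],"rotation":[0,0,0]},{"grip":0.38,"delta_pos":[0,0,-0.95],"rotation":[0,0,0]}]'
for i in 1 2 3 4; do python3 -m creep '[{"grip":0.35,"delta_pos":[-0.44,0.205,-0.14],"rotation":[0,0,0]},{"grip":0.35,"delta_pos":[-0.876,0.409,-0.29],"rotation":[0,0,0]},{"grip":0.35,"delta_pos":[-0.876,0.409,-0.29],"rotation":[0,0,0]}]' | grep tool_pos; [ $i = 1 ] && python3 -c "
from h import *
snap('wrist','r1.png')"; done
python3 -m creep '[{"grip":0.35,"delta_pos":[0,0,0],"rotation":[0,0,0]},{"grip":0.35,"delta_pos":[0,0,0],"rotation":[0,0,0]},{"grip":0.35,"delta_pos":[0,0,0],"rotation":[0,0,0]}]' | grep tool_pos
cat > look.py <<'E'
import sys
from mounts import *
s=snap('wrist'); o=ctrl.get_obs(); print(o['clock'],o['tool_pos'].round(4),o['orientation'].round(1))
W=dict(blue=(.5775,.2366),black=(.4936,.244),green=(.490,.3318),white=(.3951,.334))
for k in sys.argv[1:]:
    uv=proj(s,[*W[k],.025])
    try:
        b=body(s,k,uv,28); u=b[4][0] if b[4] else b[0]; print(k,u.round(1),np.round(b[1],0),round(b[2],1),ray(s,u,.025)[:2].round(4))
    except Exception as e: print(k,'not found',e)
E
python3 look.py blue black green white
```

```text
clock: 8.85
tool_pos: [0.6476, -0.0137, 0.1328]
orientation: [179.8, -0.1, -90.0]
force: [1.5, 1.2, 0.8]
opening: 0.0546
gripper_force: 0.0
tool_pos: [0.6074, 0.0782, 0.1654]
tool_pos: [0.5666, 0.1652, 0.193]
tool_pos: [0.5257, 0.2529, 0.2217]
tool_pos: [0.4848, 0.3405, 0.2503]
tool_pos: [0.4854, 0.3355, 0.2479]
10.45 [0.4855 0.3356 0.2481] [180.   -0.  -90.1]
blue [196.   90.6] [41. 40.] 90.0 [0.5775 0.2366]
black [279.4  98.1] [42. 39.] 90.0 [0.4935 0.2438]
green [283.  183.1] [30. 31.] 5.2 [0.4902 0.3316]
white [370.1 185.1] [30. 31.] 84.8 [0.3951 0.3339]
```

View pics/r1.png

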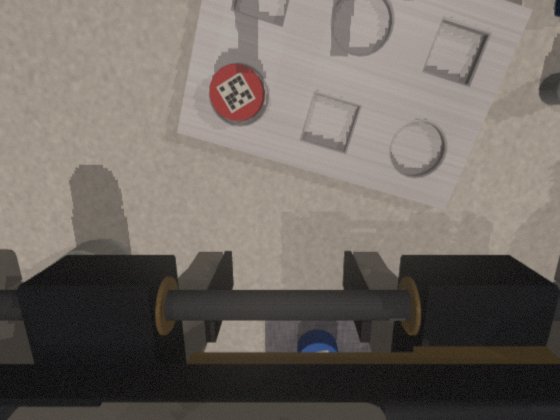

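Red is seated at (238,93). Next is green, rotating +0.05 for the pick and a further +0.125 to match the carrier.

```bash
python3 -m creep '[{"grip":0.4,"delta_pos":[0.04,-0.05,0.3],"rotation":[0,0,0.05]},{"grip":0.4,"delta_pos":[0.04,-0.05,0.6],"rotation":[0,0,0.05]},{"grip":0.4,"delta_pos":[0.04,-0.05,0.9],"rotation":[0,0,0.05]},{"grip":0.4,"delta_pos":[0.04,-0.05,0.9],"rotation":[0,0,0.05]}]' | grep tool_pos
python3 -m creep '[{"grip":0.4,"delta_pos":[0,0,0.4],"rotation":[0,0,0]},{"grip":0.4,"delta_pos":[0,0,0.7],"rotation":[0,0,0]},{"grip":0.4,"delta_pos":[0,0,0.85],"rotation":[0,0,0]},{"grip":0.4,"delta_pos":[0,0,0.85],"rotation":[0,0,0]},{"grip":0.4,"delta_pos":[0,0,0.85],"rotation":[0,0,0]}]' | grep -E "tool_pos|orien"
python3 -m creep '[{"grip":0.4,"delta_pos":[0,0,0.15],"rotation":[0,0,0]},{"grip":0.4,"delta_pos":[0,0,0.3],"rotation":[0,0,0]},{"grip":0.4,"delta_pos":[0,0,0.38],"rotation":[0,0,0]},{"grip":0.4,"delta_pos":[0,0,0.38],"rotation":[0,0,0]},{"grip":0.4,"delta_pos":[0,0,0.38],"rotation":[0,0,0]}]'
python3 -m creep '[{"grip":1,"delta_pos":[0,0,0],"rotation":[0,0,0]},{"grip":1,"delta_pos":[0,0,0],"rotation":[0,0,0]},{"grip":1,"delta_pos":[0,0,0],"rotation":[0,0,0]},{"grip":1,"delta_pos":[0,0,0],"rotation":[0,0,0]},{"grip":1,"delta_pos":[0,0,0],"rotation":[0,0,0]}]'
python3 -m creep '[{"grip":1,"delta_pos":[0,0,-0.1],"rotation":[0,0,0]},{"grip":1,"delta_pos":[0,0,-0.4],"rotation":[0,0,0.03]},{"grip":1,"delta_pos":[0,0,-0.8],"rotation":[0,0,0.09]},{"grip":1,"delta_pos":[0,0,-0.8],"rotation":[0,0,0.125]},{"grip":1,"delta_pos":[0,0,-0.8],"rotation":[0,0,0.125]}]'
for i in 1 2 3 4; do python3 -m creep '[{"grip":1,"delta_pos":[0.36,-0.21,0],"rotation":[0,0,0]},{"grip":1,"delta_pos":[0.72,-0.419,0],"rotation":[0,0,0]},{"grip":1,"delta_pos":[0.72,-0.419,0],"rotation":[0,0,0]}]' | grep tool_pos; done
python3 -m creep '[{"grip":1,"delta_pos":[0,0,0],"rotation":[0,0,0]},{"grip":1,"delta_pos":[0,0,0.1],"rotation":[0,0,0]},{"grip":1,"delta_pos":[0,0,0.1],"rotation":[0,0,0]},{"grip":1,"delta_pos":[0,0,0.1],"rotation":[0,0,0]}]'
cat > held.py <<'E'
import sys
from h import *
from hh import H
k=sys.argv[1]; h=H[int(sys.argv[2])]
s=snap('wrist','held_%s.png'%k); o=ctrl.get_obs(); t=o['tool_pos']; y=np.radians(o['orientation'][2])
g=s['color'][225:292,235:345].astype(int); V=g.max(2); S=g.max(2)-g.min(2)
u=None
zl=t[2]-.0098
print('tool',t.round(4),'yaw',o['orientation'].round(1),'opening',o['opening'].round(4),'hole',h.round(4))
d=np.array([*(h-t[:2]),0]); R=Ro.from_euler('xyz',o['orientation'],degrees=True).as_matrix()
print('tool-axis delta to hole (units):',(R.T@d*10).round(3),'predicted label px if centred',proj(s,[t[0],t[1],zl]).round(0))
E
python3 held.py green 4
```

```text
tool_pos: [0.4885, 0.3301, 0.1544]
tool_pos: [0.4909, 0.3333, 0.075]
orientation: [-179.9, 0.0, -94.5]
clock: 11.85
tool_pos: [0.4905, 0.3335, 0.0367]
orientation: [-179.9, 0.1, -94.5]
force: [-0.2, 0.0, 0.3]
opening: 0.0526
gripper_force: 0.0
clock: 12.35
tool_pos: [0.4901, 0.3332, 0.0361]
orientation: [-180.0, 0.0, -94.5]
force: [-1.3, 0.2, 5.5]
opening: 0.0337
gripper_force: 30.0
clock: 12.85
tool_pos: [0.4903, 0.3334, 0.1173]
orientation: [-179.9, 0.1, -105.8]
force: [-0.2, -1.0, -1.6]
opening: 0.0337
gripper_force: 30.0
tool_pos: [0.51, 0.248, 0.1145]
tool_pos: [0.531, 0.1678, 0.1145]
tool_pos: [0.552, 0.0876, 0.1146]
tool_pos: [0.5731, 0.0073, 0.1147]
clock: 14.45
tool_pos: [0.5726, 0.0111, 0.1049]
orientation: [179.9, -0.0, -105.7]
force: [-0.1, -0.4, -0.5]
opening: 0.0337
gripper_force: 30.0Traceback (most recent call last):
  File "held.py", line 9, in <module>
    print('tool',t.round(4),'yaw',o['orientation'].round(1),'opening',o['opening'].round(4),'hole',h.round(4))
                                                                      ^^^^^^^^^^^^^^^^^^
AttributeError: 'float' object has no attribute 'round'
```

View pics/held_green.png

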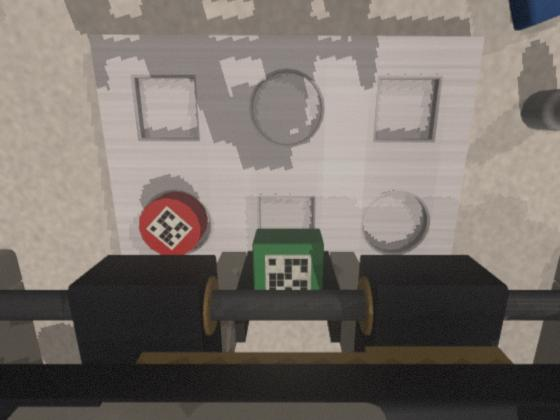

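Green is held, label at (288,277) and aligned with its pocket at (287,215).

```bash
sed -i "s/o\['opening'\].round(4)/o['opening']/" held.py
cat >> held.py <<'E'
if len(sys.argv)>3:
    m=ray(s,(float(sys.argv[3]),float(sys.argv[4])),zl); print('mount-to-hole tool units',(R.T@np.array([*(h-m[:2]),0])*10).round(3),'mount off tool',(R.T@np.array([*(m[:2]-t[:2]),0])*1000).round(1))
E
python3 held.py green 4 288.5 277
```

```text
tool [0.573  0.011  0.1055] yaw [ 180.    -0.  -105.7] opening 0.03392017121796885 hole [0.5731 0.0089]
tool-axis delta to hole (units): [ 0.02  -0.006  0.   ] predicted label px if centred [287. 279.]
mount-to-hole tool units [ 0.008 -0.013 -0.   ] mount off tool [1.2 0.7 0. ]
```

```bash
python3 -m creep '[{"grip":1,"delta_pos":[0.005,-0.008,0.2],"rotation":[0,0,0]},{"grip":1,"delta_pos":[0.005,-0.008,0.4],"rotation":[0,0,0]},{"grip":1,"delta_pos":[0.005,-0.008,0.5],"rotation":[0,0,0]},{"grip":1,"delta_pos":[0.005,-0.008,0.5],"rotation":[0,0,0]}]' | grep tool_pos
python3 -m creep '[{"grip":1,"delta_pos":[0,0,0.05],"rotation":[0,0,0]},{"grip":1,"delta_pos":[0,0,0.1],"rotation":[0,0,0]},{"grip":1,"delta_pos":[0,0,0.14],"rotation":[0,0,0]},{"grip":1,"delta_pos":[0,0,0.165],"rotation":[0,0,0]},{"grip":1,"delta_pos":[0,0,0.165],"rotation":[0,0,0]}]'
python3 -m creep '[{"grip":1,"delta_pos":[0,0,0],"rotation":[0,0,0]},{"grip":1,"delta_pos":[0,0,0],"rotation":[0,0,0]}]' | grep -E "tool|force"
```

```text
tool_pos: [0.5729, 0.0096, 0.0544]
clock: 15.45
tool_pos: [0.5738, 0.0096, 0.0392]
orientation: [-180.0, 0.0, -105.7]
force: [0.3, -0.8, -0.8]
opening: 0.0339
gripper_force: 30.0
tool_pos: [0.5738, 0.0096, 0.0391]
force: [0.5, -0.7, -0.2]
gripper_force: 30.0
```

```bash
python3 -m creep '[{"grip":0.45,"delta_pos":[0,0,0],"rotation":[0,0,0]},{"grip":0.45,"delta_pos":[0,0,0],"rotation":[0,0,0]},{"grip":0.45,"delta_pos":[0,0,-0.1],"rotation":[0,0,0]},{"grip":0.45,"delta_pos":[0,0,-0.5],"rotation":[0,0,-0.08]},{"grip":0.45,"delta_pos":[0,0,-0.95],"rotation":[0,0,-0.175]}]' | grep -E "tool|open"
python3 -m creep '[{"grip":0.35,"delta_pos":[0,0,0],"rotation":[0,0,0]},{"grip":0.35,"delta_pos":[0,0,0],"rotation":[0,0,0]}]' | grep -E "orien"
for i in 1 2 3 4; do python3 -m creep '[{"grip":0.35,"delta_pos":[-0.41,0.11,-0.14],"rotation":[0,0,0]},{"grip":0.35,"delta_pos":[-0.82,0.222,-0.29],"rotation":[0,0,0]},{"grip":0.35,"delta_pos":[-0.82,0.222,-0.29],"rotation":[0,0,0]}]' | grep tool_pos; done
python3 -m creep '[{"grip":0.35,"delta_pos":[0,0,0],"rotation":[0,0,0]},{"grip":0.35,"delta_pos":[0,0,0],"rotation":[0,0,0]},{"grip":0.35,"delta_pos":[0,0,0],"rotation":[0,0,0]}]' | grep tool_pos
python3 look.py blue black white
```

```text
tool_pos: [0.5727, 0.0093, 0.1345]
opening: 0.0479
orientation: [-179.8, 0.1, -90.0]
tool_pos: [0.5514, 0.095, 0.1645]
tool_pos: [0.5292, 0.1772, 0.1933]
tool_pos: [0.507, 0.2591, 0.2221]
tool_pos: [0.4848, 0.341, 0.2507]
tool_pos: [0.485, 0.3362, 0.2493]
17.9 [0.4851 0.3363 0.2495] [ 1.80e+02 -1.00e-01 -9.01e+01]
blue [195.9  89.9] [42. 40.] 90.0 [0.5774 0.2366]
black [278.9  97.4] [40. 41.] 23.2 [0.4935 0.2438]
white [369.5 184.1] [31. 31.] 85.6 [0.395  0.3337]
```

```bash
python3 -m creep '[{"grip":0.35,"delta_pos":[0.4,-0.4,0.2],"rotation":[0,0,0]},{"grip":0.35,"delta_pos":[0.8,-0.8,0.5],"rotation":[0,0,0]},{"grip":0.35,"delta_pos":[0.997,-0.923,0.9],"rotation":[0,0,0]},{"grip":0.35,"delta_pos":[0.997,-0.923,0.9],"rotation":[0,0,0]},{"grip":0.35,"delta_pos":[0.997,-0.923,0.9],"rotation":[0,0,0]}]' | grep tool_pos
python3 -m creep '[{"grip":0.35,"delta_pos":[0,0,0.4],"rotation":[0,0,0]},{"grip":0.35,"delta_pos":[0,0,0.7],"rotation":[0,0,0]},{"grip":0.35,"delta_pos":[0,0,0.85],"rotation":[0,0,0]},{"grip":0.35,"delta_pos":[0,0,0.85],"rotation":[0,0,0]},{"grip":0.35,"delta_pos":[0,0,0.85],"rotation":[0,0,0]}]' | grep -E "tool_pos|orien"
python3 -m creep '[{"grip":0.35,"delta_pos":[0.01,0,0.15],"rotation":[0,0,0]},{"grip":0.35,"delta_pos":[0.01,0,0.3],"rotation":[0,0,0]},{"grip":0.35,"delta_pos":[0.01,0,0.39],"rotation":[0,0,0]},{"grip":0.35,"delta_pos":[0.01,0,0.39],"rotation":[0,0,0]},{"grip":0.35,"delta_pos":[0.01,0,0.39],"rotation":[0,0,0]}]'
python3 -m creep '[{"grip":1,"delta_pos":[0,0,0],"rotation":[0,0,0]},{"grip":1,"delta_pos":[0,0,0],"rotation":[0,0,0]},{"grip":1,"delta_pos":[0,0,0],"rotation":[0,0,0]},{"grip":1,"delta_pos":[0,0,0],"rotation":[0,0,0]},{"grip":1,"delta_pos":[0,0,0],"rotation":[0,0,0]}]'
python3 -m creep '[{"grip":1,"delta_pos":[0,0,-0.1],"rotation":[0,0,0]},{"grip":1,"delta_pos":[0,0,-0.4],"rotation":[0,0,0]},{"grip":1,"delta_pos":[0,0,-0.8],"rotation":[0,0,0]},{"grip":1,"delta_pos":[0,0,-0.8],"rotation":[0,0,0]}]' | grep -E "tool|open"
for i in 1 2 3 4; do python3 -m creep '[{"grip":1,"delta_pos":[0.38,0.03,0],"rotation":[0,0,0]},{"grip":1,"delta_pos":[0.757,0.064,0],"rotation":[0,0,0]},{"grip":1,"delta_pos":[0.757,0.064,0],"rotation":[0,0,0]}]' | grep tool_pos; done
python3 -m creep '[{"grip":1,"delta_pos":[0,0,0],"rotation":[0,0,0]},{"grip":1,"delta_pos":[0,0,0.1],"rotation":[0,0,0]},{"grip":1,"delta_pos":[0,0,0.1],"rotation":[0,0,0]},{"grip":1,"delta_pos":[0,0,0.1],"rotation":[0,0,0]}]' | grep tool_pos
python3 held.py blue 1
```

```text
tool_pos: [0.5769, 0.2349, 0.1572]
tool_pos: [0.5778, 0.2388, 0.0765]
orientation: [-179.9, 0.0, -89.9]
clock: 19.4
tool_pos: [0.5778, 0.2374, 0.0372]
orientation: [-179.9, 0.0, -90.0]
force: [0.6, 0.6, 0.5]
opening: 0.0574
gripper_force: 0.0
clock: 19.9
tool_pos: [0.5776, 0.2371, 0.0367]
orientation: [-180.0, 0.0, -90.0]
force: [-1.4, -0.1, 5.3]
opening: 0.0409
gripper_force: 30.0
tool_pos: [0.5801, 0.2386, 0.1221]
opening: 0.041
tool_pos: [0.5695, 0.1576, 0.1162]
tool_pos: [0.5632, 0.0823, 0.116]
tool_pos: [0.5571, 0.007, 0.116]
tool_pos: [0.5511, -0.0683, 0.116]
tool_pos: [0.5515, -0.0651, 0.1055]
tool [ 0.5517 -0.0652  0.1058] yaw [180.   -0.  -89.9] opening 0.04104958996679835 hole [ 0.5519 -0.0661]
tool-axis delta to hole (units): [ 0.01  -0.002  0.   ] predicted label px if centred [287. 279.]
```

View pics/held_blue.png

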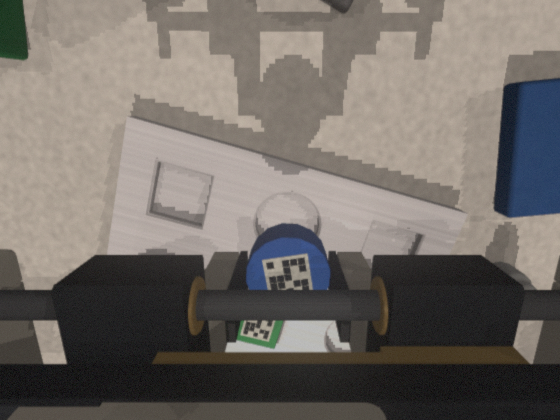

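Blue is held, label at about (288,277), aligned above hole1 (288,222). Placing it, then returning to look.

```bash
python3 -m creep '[{"grip":1,"delta_pos":[0.007,-0.004,0.2],"rotation":[0,0,0]},{"grip":1,"delta_pos":[0.007,-0.004,0.4],"rotation":[0,0,0]},{"grip":1,"delta_pos":[0.007,-0.004,0.5],"rotation":[0,0,0]},{"grip":1,"delta_pos":[0.007,-0.004,0.5],"rotation":[0,0,0]}]' | grep tool_pos
python3 -m creep '[{"grip":1,"delta_pos":[0,0,0.05],"rotation":[0,0,0]},{"grip":1,"delta_pos":[0,0,0.1],"rotation":[0,0,0]},{"grip":1,"delta_pos":[0,0,0.14],"rotation":[0,0,0]},{"grip":1,"delta_pos":[0,0,0.165],"rotation":[0,0,0]},{"grip":1,"delta_pos":[0,0,0.165],"rotation":[0,0,0]}]'
python3 -m creep '[{"grip":1,"delta_pos":[0,0,0],"rotation":[0,0,0]},{"grip":1,"delta_pos":[0,0,0],"rotation":[0,0,0]}]' | grep -E "tool|force"
```

```text
tool_pos: [0.5512, -0.0665, 0.0548]
clock: 22.85
tool_pos: [0.5521, -0.0666, 0.0397]
orientation: [-180.0, -0.0, -90.0]
force: [0.7, 0.4, 0.0]
opening: 0.041
gripper_force: 30.0
tool_pos: [0.5522, -0.0666, 0.0397]
force: [-0.1, -0.5, 0.7]
gripper_force: 30.0
```

```bash
python3 -m creep '[{"grip":0.38,"delta_pos":[0,0,0],"rotation":[0,0,0]},{"grip":0.38,"delta_pos":[0,0,0],"rotation":[0,0,0]},{"grip":0.38,"delta_pos":[0,0,-0.1],"rotation":[0,0,0]},{"grip":0.38,"delta_pos":[0,0,-0.5],"rotation":[0,0,0]},{"grip":0.38,"delta_pos":[0,0,-0.95],"rotation":[0,0,0]}]' | grep -E "tool|open"
for i in 1 2 3 4 5; do python3 -m creep '[{"grip":0.35,"delta_pos":[-0.4,0.067,-0.11],"rotation":[0,0,0]},{"grip":0.35,"delta_pos":[-0.807,0.134,-0.23],"rotation":[0,0,0]},{"grip":0.35,"delta_pos":[-0.807,0.134,-0.23],"rotation":[0,0,0]}]' | grep tool_pos; done
python3 -m creep '[{"grip":0.35,"delta_pos":[0,0,0],"rotation":[0,0,0]},{"grip":0.35,"delta_pos":[0,0,0],"rotation":[0,0,0]},{"grip":0.35,"delta_pos":[0,0,0],"rotation":[0,0,0]}]' | grep tool_pos
python3 look.py black white
```

```text
tool_pos: [0.551, -0.0668, 0.135]
opening: 0.0544
tool_pos: [0.5395, 0.0175, 0.1607]
tool_pos: [0.526, 0.0983, 0.183]
tool_pos: [0.5125, 0.1789, 0.2057]
tool_pos: [0.499, 0.2595, 0.2283]
tool_pos: [0.4854, 0.3401, 0.2509]
tool_pos: [0.4852, 0.3355, 0.2493]
25.4 [0.4852 0.3357 0.2494] [180.   -0.  -90.1]
black [279.1  97.9] [41. 39.] 90.0 [0.4935 0.2438]
white [369.8 184.8] [30. 32.] 82.9 [0.3949 0.3339]
```

```bash
python3 -m creep '[{"grip":0.35,"delta_pos":[0.4,-0.04,0.2],"rotation":[0,0,0]},{"grip":0.35,"delta_pos":[0.8,-0.083,0.5],"rotation":[0,0,0]},{"grip":0.35,"delta_pos":[0.93,-0.083,0.9],"rotation":[0,0,0]},{"grip":0.35,"delta_pos":[0.93,-0.083,0.9],"rotation":[0,0,0]},{"grip":0.35,"delta_pos":[0.93,-0.083,0.9],"rotation":[0,0,0]}]' | grep tool_pos
python3 -m creep '[{"grip":0.35,"delta_pos":[0,0,0.4],"rotation":[0,0,0]},{"grip":0.35,"delta_pos":[0,0,0.7],"rotation":[0,0,0]},{"grip":0.35,"delta_pos":[0,0,0.85],"rotation":[0,0,0]},{"grip":0.35,"delta_pos":[0,0,0.85],"rotation":[0,0,0]},{"grip":0.35,"delta_pos":[0,0,0.85],"rotation":[0,0,0]}]' | grep -E "tool_pos|orien"
python3 -m creep '[{"grip":0.35,"delta_pos":[0.005,0,0.15],"rotation":[0,0,0]},{"grip":0.35,"delta_pos":[0.005,0,0.3],"rotation":[0,0,0]},{"grip":0.35,"delta_pos":[0.005,0,0.39],"rotation":[0,0,0]},{"grip":0.35,"delta_pos":[0.005,0,0.39],"rotation":[0,0,0]},{"grip":0.35,"delta_pos":[0.005,0,0.39],"rotation":[0,0,0]}]' | grep tool_pos
python3 -m creep '[{"grip":1,"delta_pos":[0,0,0],"rotation":[0,0,0]},{"grip":1,"delta_pos":[0,0,0],"rotation":[0,0,0]},{"grip":1,"delta_pos":[0,0,0],"rotation":[0,0,0]},{"grip":1,"delta_pos":[0,0,0],"rotation":[0,0,0]},{"grip":1,"delta_pos":[0,0,0],"rotation":[0,0,0]}]'
python3 -m creep '[{"grip":1,"delta_pos":[0,0,-0.1],"rotation":[0,0,0]},{"grip":1,"delta_pos":[0,0,-0.4],"rotation":[0,0,0]},{"grip":1,"delta_pos":[0,0,-0.8],"rotation":[0,0,0]},{"grip":1,"delta_pos":[0,0,-0.8],"rotation":[0,0,0]}]' | grep -E "tool|open"
for i in 1 2 3; do python3 -m creep '[{"grip":1,"delta_pos":[0.36,-0.008,0],"rotation":[0,0,0]},{"grip":1,"delta_pos":[0.712,-0.015,0],"rotation":[0,0,0]},{"grip":1,"delta_pos":[0.712,-0.015,0],"rotation":[0,0,0]}]' | grep tool_pos; done
python3 -m creep '[{"grip":1,"delta_pos":[0,0,0],"rotation":[0,0,0]},{"grip":1,"delta_pos":[0,0,0.1],"rotation":[0,0,0]},{"grip":1,"delta_pos":[0,0,0.1],"rotation":[0,0,0]},{"grip":1,"delta_pos":[0,0,0.1],"rotation":[0,0,0]}]' | grep tool_pos
python3 held.py black 2
```

```text
tool_pos: [0.4938, 0.2433, 0.16]
tool_pos: [0.4945, 0.2455, 0.0763]
orientation: [-179.9, 0.1, -89.9]
tool_pos: [0.494, 0.244, 0.0366]
clock: 27.4
tool_pos: [0.4936, 0.2437, 0.0361]
orientation: [-180.0, 0.0, -90.0]
force: [-0.9, -0.1, 5.8]
opening: 0.0409
gripper_force: 30.0
tool_pos: [0.4959, 0.2453, 0.1211]
opening: 0.0407
tool_pos: [0.4937, 0.169, 0.1157]
tool_pos: [0.4955, 0.0982, 0.1155]
tool_pos: [0.4973, 0.0275, 0.1155]
tool_pos: [0.4976, 0.0304, 0.105]
tool [0.4978 0.0304 0.1053] yaw [180.   -0.  -89.9] opening 0.04124406043225991 hole [0.4981 0.0302]
tool-axis delta to hole (units): [ 0.002 -0.003 -0.   ] predicted label px if centred [287. 279.]
```

```bash
python3 -m creep '[{"grip":1,"delta_pos":[0,-0.003,0.2],"rotation":[0,0,0]},{"grip":1,"delta_pos":[0,-0.003,0.4],"rotation":[0,0,0]},{"grip":1,"delta_pos":[0,-0.003,0.5],"rotation":[0,0,0]},{"grip":1,"delta_pos":[0,-0.003,0.5],"rotation":[0,0,0]}]' | grep tool_pos
python3 -m creep '[{"grip":1,"delta_pos":[0,0,0.05],"rotation":[0,0,0]},{"grip":1,"delta_pos":[0,0,0.1],"rotation":[0,0,0]},{"grip":1,"delta_pos":[0,0,0.14],"rotation":[0,0,0]},{"grip":1,"delta_pos":[0,0,0.165],"rotation":[0,0,0]},{"grip":1,"delta_pos":[0,0,0.165],"rotation":[0,0,0]}]'
python3 -m creep '[{"grip":1,"delta_pos":[0,0,0],"rotation":[0,0,0]},{"grip":1,"delta_pos":[0,0,0],"rotation":[0,0,0]}]' | grep -E "tool|force"
```

```text
tool_pos: [0.4974, 0.0297, 0.0544]
clock: 30.05
tool_pos: [0.4983, 0.0298, 0.0392]
orientation: [-180.0, 0.0, -90.0]
force: [0.4, -0.3, -0.3]
opening: 0.0405
gripper_force: 30.0
tool_pos: [0.4982, 0.0298, 0.0392]
force: [-0.1, 0.0, 0.4]
gripper_force: 30.0
```

```bash
python3 -m creep '[{"grip":0.38,"delta_pos":[0,0,0],"rotation":[0,0,0]},{"grip":0.38,"delta_pos":[0,0,0],"rotation":[0,0,0]},{"grip":0.38,"delta_pos":[0,0,-0.1],"rotation":[0,0,0]},{"grip":0.38,"delta_pos":[0,0,-0.5],"rotation":[0,0,0]},{"grip":0.38,"delta_pos":[0,0,-0.95],"rotation":[0,0,0]}]' | grep -E "tool|open"
for i in 1 2 3 4; do python3 -m creep '[{"grip":0.4,"delta_pos":[-0.38,0.016,-0.14],"rotation":[0,0,0]},{"grip":0.4,"delta_pos":[-0.767,0.032,-0.29],"rotation":[0,0,0]},{"grip":0.4,"delta_pos":[-0.767,0.032,-0.29],"rotation":[0,0,0]}]' | grep tool_pos; done
python3 -m creep '[{"grip":0.4,"delta_pos":[0,0,0],"rotation":[0,0,0]},{"grip":0.4,"delta_pos":[0,0,0],"rotation":[0,0,0]},{"grip":0.4,"delta_pos":[0,0,0],"rotation":[0,0,0]}]' | grep tool_pos
python3 look.py white
```

```text
tool_pos: [0.4971, 0.0293, 0.1347]
opening: 0.0543
tool_pos: [0.4966, 0.1101, 0.1666]
tool_pos: [0.4929, 0.1867, 0.1946]
tool_pos: [0.4895, 0.2633, 0.2232]
tool_pos: [0.486, 0.3397, 0.2517]
tool_pos: [0.4852, 0.3353, 0.2497]
32.3 [0.4853 0.3354 0.2498] [180.   -0.  -90.1]
white [369.6 184.9] [30. 32.] 82.9 [0.395  0.3339]
```

```bash
python3 -m creep '[{"grip":0.4,"delta_pos":[0.03,0.4,0.2],"rotation":[0,0,-0.055]},{"grip":0.4,"delta_pos":[0.03,0.8,0.5],"rotation":[0,0,-0.055]},{"grip":0.4,"delta_pos":[0.03,0.903,0.9],"rotation":[0,0,-0.055]},{"grip":0.4,"delta_pos":[0.03,0.903,0.9],"rotation":[0,0,-0.055]},{"grip":0.4,"delta_pos":[0.03,0.903,0.9],"rotation":[0,0,-0.055]}]' | grep tool_pos
python3 -m creep '[{"grip":0.4,"delta_pos":[0,0,0.4],"rotation":[0,0,0]},{"grip":0.4,"delta_pos":[0,0,0.7],"rotation":[0,0,0]},{"grip":0.4,"delta_pos":[0,0,0.85],"rotation":[0,0,0]},{"grip":0.4,"delta_pos":[0,0,0.85],"rotation":[0,0,0]},{"grip":0.4,"delta_pos":[0,0,0.85],"rotation":[0,0,0]}]' | grep -E "tool_pos|orien"
python3 -m creep '[{"grip":0.4,"delta_pos":[0,0,0.15],"rotation":[0,0,0]},{"grip":0.4,"delta_pos":[0,0,0.3],"rotation":[0,0,0]},{"grip":0.4,"delta_pos":[0,0,0.39],"rotation":[0,0,0]},{"grip":0.4,"delta_pos":[0,0,0.39],"rotation":[0,0,0]},{"grip":0.4,"delta_pos":[0,0,0.39],"rotation":[0,0,0]}]' | grep tool_pos
python3 -m creep '[{"grip":1,"delta_pos":[0,0,0],"rotation":[0,0,0]},{"grip":1,"delta_pos":[0,0,0],"rotation":[0,0,0]},{"grip":1,"delta_pos":[0,0,0],"rotation":[0,0,0]},{"grip":1,"delta_pos":[0,0,0],"rotation":[0,0,0]},{"grip":1,"delta_pos":[0,0,0],"rotation":[0,0,0]}]'
python3 -m creep '[{"grip":1,"delta_pos":[0,0,-0.1],"rotation":[0,0,0]},{"grip":1,"delta_pos":[0,0,-0.4],"rotation":[0,0,0.05]},{"grip":1,"delta_pos":[0,0,-0.8],"rotation":[0,0,0.12]},{"grip":1,"delta_pos":[0,0,-0.8],"rotation":[0,0,0.2]},{"grip":1,"delta_pos":[0,0,-0.8],"rotation":[0,0,0.231]}]' | grep -E "tool|open"
python3 -m creep '[{"grip":1,"delta_pos":[0,0,0],"rotation":[0,0,0]},{"grip":1,"delta_pos":[0,0,0],"rotation":[0,0,0]}]' | grep -E "tool|orie"
for i in 1 2 3 4; do python3 -m creep '[{"grip":1,"delta_pos":[0.4,-0.22,0],"rotation":[0,0,0]},{"grip":1,"delta_pos":[0.856,-0.455,0],"rotation":[0,0,0]},{"grip":1,"delta_pos":[0.856,-0.455,0],"rotation":[0,0,0]}]' | grep tool_pos; done
python3 -m creep '[{"grip":1,"delta_pos":[0,0,0],"rotation":[0,0,0]},{"grip":1,"delta_pos":[0,0,0.1],"rotation":[0,0,0]},{"grip":1,"delta_pos":[0,0,0.1],"rotation":[0,0,0]},{"grip":1,"delta_pos":[0,0,0.1],"rotation":[0,0,0]}]' | grep tool_pos
python3 held.py white 5
```

```text
tool_pos: [0.3955, 0.3334, 0.1606]
tool_pos: [0.3965, 0.3346, 0.0765]
orientation: [-179.9, 0.1, -85.1]
tool_pos: [0.3956, 0.3342, 0.037]
clock: 34.3
tool_pos: [0.3952, 0.3339, 0.0365]
orientation: [-180.0, 0.0, -85.0]
force: [-1.6, -1.5, 6.2]
opening: 0.0338
gripper_force: 29.6
tool_pos: [0.3954, 0.3342, 0.1181]
opening: 0.0336
tool_pos: [0.395, 0.3334, 0.1162]
orientation: [180.0, -0.0, -105.7]
tool_pos: [0.4145, 0.2341, 0.1154]
tool_pos: [0.4352, 0.1397, 0.1155]
tool_pos: [0.456, 0.0452, 0.1157]
tool_pos: [0.4769, -0.0492, 0.1157]
tool_pos: [0.4763, -0.0444, 0.1056]
tool [ 0.4766 -0.0445  0.1059] yaw [ 180.    -0.  -105.7] opening 0.03349796954866531 hole [ 0.4768 -0.0449]
tool-axis delta to hole (units): [ 0.003 -0.004 -0.   ] predicted label px if centred [287. 279.]
```

```bash
python3 -m creep '[{"grip":1,"delta_pos":[0,-0.004,0.2],"rotation":[0,0,0]},{"grip":1,"delta_pos":[0,-0.004,0.4],"rotation":[0,0,0]},{"grip":1,"delta_pos":[0,-0.004,0.5],"rotation":[0,0,0]},{"grip":1,"delta_pos":[0,-0.004,0.5],"rotation":[0,0,0]}]' | grep tool_pos
python3 -m creep '[{"grip":1,"delta_pos":[0,0,0.05],"rotation":[0,0,0]},{"grip":1,"delta_pos":[0,0,0.1],"rotation":[0,0,0]},{"grip":1,"delta_pos":[0,0,0.14],"rotation":[0,0,0]},{"grip":1,"delta_pos":[0,0,0.165],"rotation":[0,0,0]},{"grip":1,"delta_pos":[0,0,0.165],"rotation":[0,0,0]}]'
python3 -m creep '[{"grip":1,"delta_pos":[0,0,0],"rotation":[0,0,0]},{"grip":1,"delta_pos":[0,0,0],"rotation":[0,0,0]}]' | grep -E "tool|force"
```

```text
tool_pos: [0.4763, -0.0454, 0.055]
clock: 37.55
tool_pos: [0.4771, -0.0456, 0.0396]
orientation: [-180.0, 0.0, -105.8]
force: [-0.0, -0.0, -1.9]
opening: 0.0339
gripper_force: 29.7
tool_pos: [0.4771, -0.0456, 0.0396]
force: [0.0, 0.5, -1.1]
gripper_force: 29.7
```

```bash
python3 -m creep '[{"grip":0.45,"delta_pos":[0,0,0],"rotation":[0,0,0]},{"grip":0.45,"delta_pos":[0,0,0],"rotation":[0,0,0]},{"grip":0.45,"delta_pos":[0,0,-0.1],"rotation":[0,0,0]},{"grip":0.45,"delta_pos":[0,0,-0.5],"rotation":[0,0,0]},{"grip":0.45,"delta_pos":[0,0,-0.95],"rotation":[0,0,0]}]' | grep -E "tool|open"
for i in 1 2; do python3 -m creep '[{"grip":0.3,"delta_pos":[-0.36,-0.19,-0.28],"rotation":[0,0,0]},{"grip":0.3,"delta_pos":[-0.73,-0.38,-0.57],"rotation":[0,0,0]},{"grip":0.3,"delta_pos":[-0.73,-0.38,-0.57],"rotation":[0,0,0]}]' | grep tool_pos; done
python3 -m creep '[{"grip":0.3,"delta_pos":[0,0,0],"rotation":[0,0,0]},{"grip":0.3,"delta_pos":[0,0,0],"rotation":[0,0,0]},{"grip":0.3,"delta_pos":[0,0,0],"rotation":[0,0,0]}]' | grep tool_pos
cat > seat.py <<'E'
from mounts import *
from hh import H
s=snap('wrist','seat.png'); pickle.dump(s,open('seat.pkl','wb'))
for k,i in dict(red=0,green=4,blue=1,white=5,black=2).items():
    uv=proj(s,[*H[i],.028])
    b=body(s,k,uv,28); u=b[4][0] if b[4] else b[0]; print(k,uv.round(1),u.round(1),np.round(b[1],0),'off mm',((ray(s,u,.028)[:2]-H[i])*1000).round(1))
E
python3 seat.py
```

```text
tool_pos: [0.476, -0.0459, 0.1353]
opening: 0.0479
tool_pos: [0.5388, 0.0172, 0.1969]
tool_pos: [0.5942, 0.077, 0.2528]
tool_pos: [0.589, 0.0733, 0.248]
red [209.2 124. ] [208.8 123.2] [40. 39.] off mm [ 0.2 -0.8]
green [285.1 123.9] [285.  123.5] [32. 30.] off mm [-0.  -0.4]
blue [284.9  40.2] [284.5  39. ] [45. 41.] off mm [ 0.1 -1.1]
white [365.9  40.2] [366.   39.5] [37. 34.] off mm [-0.2 -0.5]
black [360.9 123.9] [361. 124.] [39. 41.] off mm [-0.1  0.1]
```

View pics/seat.png

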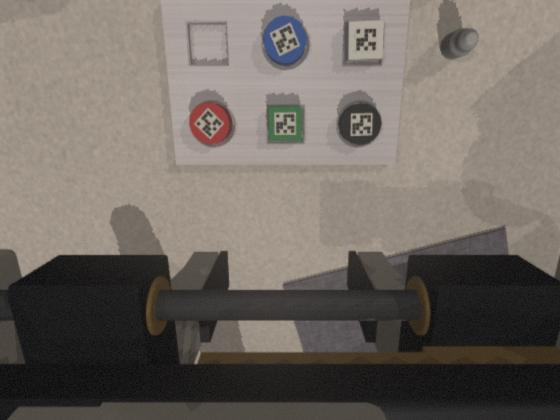

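All five mounts sit within about 1 mm of their pocket centres: red (209,123), green (285,124), black (361,124), blue (285,39) and white (366,40). Now for the scanner.

```bash
for i in 1 2; do python3 -m creep '[{"grip":0,"delta_pos":[0.45,-0.03,-0.1],"rotation":[0,0,0]},{"grip":0,"delta_pos":[0.98,-0.07,-0.2],"rotation":[0,0,0]},{"grip":0,"delta_pos":[0.98,-0.07,-0.2],"rotation":[0,0,0]}]' | grep tool_pos; done
python3 -m creep '[{"grip":0,"delta_pos":[0,0,0],"rotation":[0,0,-0.09]},{"grip":0,"delta_pos":[0,0,0],"rotation":[0,0,-0.175]},{"grip":0,"delta_pos":[0,0,0],"rotation":[0,0,-0.175]},{"grip":0,"delta_pos":[0,0,0],"rotation":[0,0,-0.175]},{"grip":0,"delta_pos":[0,0,0],"rotation":[0,0,-0.175]}]'
python3 -c "
from h import *;import pickle
s=snap('wrist','sc1.png');pickle.dump(s,open('sc1.pkl','wb'))"
python3 -m creep '[{"grip":0,"delta_pos":[-0.3,0,0],"rotation":[0,0,0]},{"grip":0,"delta_pos":[-0.6,0,0],"rotation":[0,0,0]},{"grip":0,"delta_pos":[-0.6,0,0],"rotation":[0,0,0]},{"grip":0,"delta_pos":[-0.6,0,0],"rotation":[0,0,0]},{"grip":0,"delta_pos":[-0.6,0,0],"rotation":[0,0,0]}]' | grep tool_pos
python3 -c "
from h import *;import pickle
s=snap('wrist','sc2.png');pickle.dump(s,open('sc2.pkl','wb'))
a=[cv2.imread('pics/sc%d.png'%i)[:250] for i in(1,2)]
cv2.imwrite('pics/sc.png',np.vstack([cv2.resize(x,None,fx=1.18,fy=1.18) for x in a]))"
```

```text
tool_pos: [0.5687, -0.0261, 0.2699]
tool_pos: [0.5488, -0.1222, 0.2898]
clock: 40.3
tool_pos: [0.5499, -0.1181, 0.2884]
orientation: [180.0, 0.0, -90.3]
force: [0.4, 0.0, 0.3]
opening: 0.0874
gripper_force: 0.0
tool_pos: [0.5501, -0.0585, 0.2886]
```

View pics/sc.png

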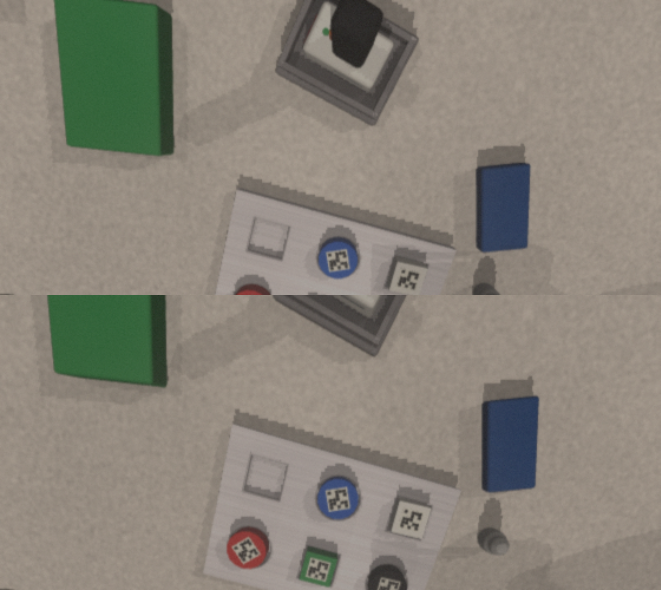

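Top view: the cradle and the scanner's black handle at (355,35), with the cradle's lower edge running (277,68) to (375,123). So the scanner faces about -29° in yaw. I'll move closer and measure from two places.

```bash
for i in 1 2; do python3 -m creep '[{"grip":0,"delta_pos":[0.4,-0.2,0],"rotation":[0,0,0]},{"grip":0,"delta_pos":[0.8,-0.2,0],"rotation":[0,0,0]},{"grip":0,"delta_pos":[0.8,-0.2,0],"rotation":[0,0,0]},{"grip":0,"delta_pos":[0.8,-0.2,0],"rotation":[0,0,0]},{"grip":0,"delta_pos":[0.8,-0.2,0],"rotation":[0,0,0]}]' | grep tool_pos; done
python3 -c "
from h import *;import pickle
s=snap('wrist','sc3.png');pickle.dump(s,open('sc3.pkl','wb'))"
python3 -m creep '[{"grip":0,"delta_pos":[0,0.4,0],"rotation":[0,0,0]},{"grip":0,"delta_pos":[0,0.8,0],"rotation":[0,0,0]},{"grip":0,"delta_pos":[0,0.8,0],"rotation":[0,0,0]},{"grip":0,"delta_pos":[0,0.8,0],"rotation":[0,0,0]},{"grip":0,"delta_pos":[0,0.8,0],"rotation":[0,0,0]}]' | grep tool_pos
cat > scan.py <<'E'
from h import *
import pickle
for f in 'sc3','sc4':
    s=pickle.load(open(f+'.pkl','rb')); h=cv2.cvtColor(s['color'],cv2.COLOR_RGB2HSV).astype(int); V=h[...,2]; S=h[...,1]
    uv=proj(s,[.54,-.262,.138]).astype(int); x0,y0=uv-90
    for n,m in(('handle',V<50),('rim',(V<115)&(S<35)),('head',(V>150)&(S<45))):
        m=m.astype(np.uint8)*255; M=np.zeros_like(m); ya,yb=max(uv[1]-90,0),min(uv[1]+90,248); M[ya:yb,max(uv[0]-90,0):uv[0]+90]=m[ya:yb,max(uv[0]-90,0):uv[0]+90]
        cs=sorted(cv2.findContours(M,cv2.RETR_EXTERNAL,cv2.CHAIN_APPROX_NONE)[0],key=cv2.contourArea)[-2:]
        for c in cs: print(f,uv,n,cv2.contourArea(c),[np.round(q,1).tolist() for q in cv2.minAreaRect(c)])
E
python3 - <<'E'
from h import *
import pickle
s=snap('wrist','sc4.png');pickle.dump(s,open('sc4.pkl','wb'))
E
python3 scan.py
python3 -c "
import cv2,numpy as np
a=[cv2.imread('pics/sc%d.png'%i)[:250,120:460] for i in(3,4)]
cv2.imwrite('pics/scb.png',np.hstack([cv2.resize(x,None,fx=1.17,fy=1.17) for x in a]))"
```

```text
tool_pos: [0.5698, -0.1385, 0.2885]
tool_pos: [0.5898, -0.2174, 0.2887]
tool_pos: [0.5105, -0.2176, 0.2891]
sc3 [346 152] handle 2.5 [[362.0, 140.0], [3.6, 2.7], 26.6]
sc3 [346 152] handle 304.0 [[338.0, 135.8], [24.8, 36.9], 67.8]
sc3 [346 152] rim 110.0 [[429.2, 223.8], [8.5, 34.9], 14.0]
sc3 [346 152] rim 7016.0 [[324.5, 132.9], [98.4, 79.3], 28.1]
sc3 [346 152] head 539.5 [[317.8, 143.8], [66.7, 31.4], 61.8]
sc3 [346 152] head 19992.5 [[345.5, 151.5], [179.0, 179.0], 0.0]
sc4 [252 152] handle 1.0 [[240.5, 142.0], [4.0, 1.0], 90.0]
sc4 [252 152] handle 275.0 [[260.4, 137.3], [33.0, 20.0], 29.5]
sc4 [252 152] rim 111.5 [[195.4, 236.2], [36.4, 8.5], 14.0]
sc4 [252 152] rim 7143.5 [[264.2, 121.8], [98.9, 102.1], 27.0]
sc4 [252 152] head 4535.0 [[199.0, 114.5], [105.0, 74.0], 90.0]
sc4 [252 152] head 12826.0 [[251.5, 151.5], [179.0, 179.0], 90.0]
```

View pics/scb.png

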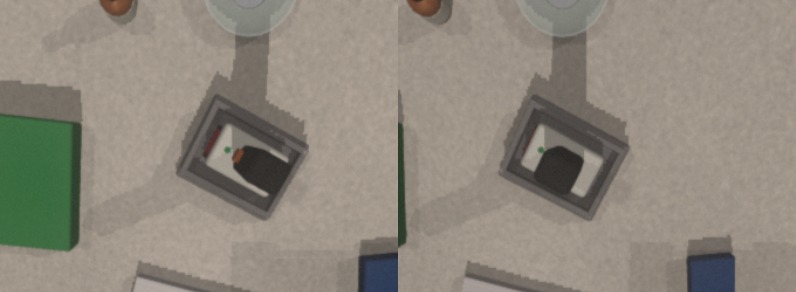

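```bash
cat > scan2.py <<'E'
from h import *
import pickle
S={f:pickle.load(open(f+'.pkl','rb')) for f in('sc3','sc4')}
for f,s in S.items():
    R=np.array(s['R']);C=-R.T@s['t']; print(f,'nadir',proj(s,[C[0],C[1],.1]).round(0),C.round(3))
    h=cv2.cvtColor(s['color'],cv2.COLOR_RGB2HSV).astype(int); V=h[...,2]
    x0,y0,x1,y1=(300,120,380,175) if f=='sc3' else (225,115,295,172)
    for th in (60,68):
        m=(V[y0:y1,x0:x1]<th).astype(np.uint8)
        m=cv2.morphologyEx(m,cv2.MORPH_OPEN,np.ones((3,3)))
        c=max(cv2.findContours(m,cv2.RETR_EXTERNAL,cv2.CHAIN_APPROX_NONE)[0],key=cv2.contourArea)+np.array([x0,y0])
        p=cv2.approxPolyDP(cv2.convexHull(c),2,True)[:,0]
        print(th,cv2.contourArea(c),p.tolist()); print([ray(s,q,.138)[:2].round(4).tolist() for q in p])
    print(V[124:172:3,(305 if f=='sc3' else 230):(375 if f=='sc3' else 292):4])
c3=[(305.5,81.2),(382.4,128.2),(349,186.3),(271.3,147.9)];c4=[(235.4,81.2),(316.6,126.5),(285.8,186.3),(207.2,147.9)]
print(np.round([tri([(S['sc3'],a),(S['sc4'],b)]) for a,b in zip(c3,c4)],4))
for f,c in(('sc3',c3),('sc4',c4)):
    W=np.array([ray(S[f],u,.028)[:2] for u in c]); print(f,W.mean(0).round(4),[(np.linalg.norm(W[i]-W[i-1]).round(4),np.degrees(np.arctan2(*(W[i]-W[i-1])[::-1])).round(1)) for i in range(4)])
E
python3 scan2.py
```

```text
sc3 nadir [288. 113.] [ 0.59  -0.294  0.425]
60 1123.5 [[329, 125], [347, 129], [368, 141], [355, 165], [331, 154], [321, 144], [320, 140]]
[[0.5554, -0.2848], [0.5403, -0.2815], [0.5222, -0.2717], [0.532, -0.2516], [0.5529, -0.2609], [0.5616, -0.2693], [0.5625, -0.2726]]
68 1171.5 [[329, 125], [345, 128], [369, 140], [354, 168], [331, 154], [320, 143]]
[[0.5554, -0.2848], [0.542, -0.2823], [0.5214, -0.2726], [0.5327, -0.249], [0.5529, -0.2609], [0.5625, -0.2701]]
[[152 174 166 168 123 127  87 104 123 124 124  96  74  74  91  88 106 102]
 [171 176 108 131 118 106  42  40  43  58 103 127 120  74  94  99  78 105]
 [175 175 126 147  83 118  46  43  42  46  45  67 162 133  95 100  79  67]
 [174 166 162 159  98 108  45  47  42  43  55  48  55 156 147 103  75  64]
 [165 164 161 158 116  68  43  41  43  50  51  52  51  46 138 151  77  68]
 [160 161 162 160  59  44  41  47  47  50  51  53  49  48  52  70  61 101]
 [163 161 163 162  43  48  48  45  50  52  51  55  53  53  50  48  58 106]
 [143 162 167 163  86  46  41  45  51  53  52  47  53  51  50  52  89 113]
 [ 77 106 158 164 164  57  48  
[... 1927 characters left out ...]
60 149  69  67]
 [141 104  98  98  81  61  55  54  54  61 158 170 159 104  68  68]
 [141 149 123  96 104  95  64  61  62  73  81 147 157  86  67  79]
 [147 147 146 146 102 102  97  83  64  76  76  83  77  75  70 101]]
[[ 0.5696 -0.3287  0.0209]
 [ 0.476  -0.2778  0.0104]
 [ 0.5129 -0.2063  0.0135]
 [ 0.6099 -0.2531  0.0066]]
sc3 [ 0.5438 -0.2675] [(np.float64(0.0826), np.float64(-118.1)), (np.float64(0.1025), np.float64(150.5)), (np.float64(0.0765), np.float64(62.9)), (np.float64(0.1038), np.float64(-26.1))]
sc4 [ 0.5409 -0.2681] [(np.float64(0.0815), np.float64(-116.4)), (np.float64(0.1033), np.float64(151.9)), (np.float64(0.0785), np.float64(63.2)), (np.float64(0.1027), np.float64(-26.5))]
```

The cradle centre is about (.542,-.268) with yaw about -27°. The handle axis is about (.538,-.267), with its top near 0.138 m. I'll turn the tool to -26°, move above the handle and settle there.

```bash
python3 -m creep '[{"grip":0,"delta_pos":[0.25,-0.14,0],"rotation":[0,0,0]},{"grip":0,"delta_pos":[0.495,-0.278,0],"rotation":[0,0,0]},{"grip":0,"delta_pos":[0.495,-0.278,0],"rotation":[0,0,0]}]' | grep tool_pos
for i in 1 2; do python3 -m creep '[{"grip":0,"delta_pos":[0,0,0],"rotation":[0,0,-0.09]},{"grip":0,"delta_pos":[0,0,0],"rotation":[0,0,-0.18]},{"grip":0,"delta_pos":[0,0,0],"rotation":[0,0,-0.27]},{"grip":0,"delta_pos":[0,0,0],"rotation":[0,0,-0.355]},{"grip":0,"delta_pos":[0,0,0],"rotation":[0,0,-0.355]}]' | grep -E "tool|orie"; done
python3 -m creep '[{"grip":0,"delta_pos":[0,0,0.4],"rotation":[0,0,0]},{"grip":0,"delta_pos":[0,0,0.8],"rotation":[0,0,0]},{"grip":0,"delta_pos":[0,0,0.98],"rotation":[0,0,0]},{"grip":0,"delta_pos":[0,0,0.98],"rotation":[0,0,0]},{"grip":0,"delta_pos":[0,0,0.98],"rotation":[0,0,0]}]' | grep -E "tool|orie"
python3 -m creep '[{"grip":0,"delta_pos":[0,0,0],"rotation":[0,0,0]},{"grip":0,"delta_pos":[0,0,0],"rotation":[0,0,0]},{"grip":0,"delta_pos":[0,0,0],"rotation":[0,0,0]}]'
python3 - <<'E'
from h import *
s=snap('wrist','d1.png'); h=cv2.cvtColor(s['color'],cv2.COLOR_RGB2HSV).astype(int); H,S,V=h[...,0],h[...,1],h[...,2]
t=ctrl.get_obs()['tool_pos'];print('TCP px at z.138',proj(s,[t[0],t[1],.138]).round(0))
for n,m in(('dark',V<50),('red/or',((H<14)|(H>170))&(S>120)),('green',(abs(H-65)<20)&(S>90)),('head',(V>150)&(S<45))):
    m=m.astype(np.uint8)*255; m[250:]=0
    for c in cv2.findContours(m,cv2.RETR_EXTERNAL,cv2.CHAIN_APPROX_NONE)[0]:
        if cv2.contourArea(c)>25: print(n,cv2.contourArea(c),[np.round(q,0).tolist() for q in cv2.minAreaRect(c)])
E
```

```text
tool_pos: [0.5394, -0.2694, 0.2872]
tool_pos: [0.538, -0.2673, 0.2881]
orientation: [180.0, 0.0, -58.0]
tool_pos: [0.5378, -0.2674, 0.2883]
orientation: [180.0, 0.0, -26.3]
tool_pos: [0.5381, -0.2679, 0.1911]
orientation: [180.0, -0.0, -26.4]
clock: 44.6
tool_pos: [0.5381, -0.2678, 0.1917]
orientation: [-180.0, -0.1, -26.2]
force: [-0.7, 0.6, 0.7]
opening: 0.0878
gripper_force: 0.0
TCP px at z.138 [287. 245.]
dark 1777.0 [[286.0, 220.0], [58.0, 41.0], 90.0]
dark 29.5 [[556.0, 72.0], [10.0, 5.0], 51.0]
dark 61.5 [[538.0, 45.0], [37.0, 6.0], 59.0]
red/or 781.0 [[13.0, 211.0], [44.0, 26.0], 90.0]
red/or 116.5 [[287.0, 192.0], [15.0, 11.0], 6.0]
red/or 70.5 [[287.0, 155.0], [27.0, 5.0], 3.0]
red/or 757.5 [[542.0, 40.0], [81.0, 33.0], 90.0]
red/or 40.0 [[379.0, 2.0], [4.0, 20.0], 90.0]
green 3743.0 [[132.0, 25.0], [50.0, 147.0], 90.0]
head 925.0 [[286.0, 199.0], [47.0, 72.0], 1.0]
head 10153.0 [[70.0, 197.0], [140.0, 104.0], 0.0]
head 21180.5 [[441.0, 183.0], [235.0, 131.0], -0.0]
head 59.0 [[395.0, 89.0], [15.0, 8.0], 37.0]
head 365.5 [[483.0, 100.0], [58.0, 14.0], 75.0]
head 70.0 [[410.0, 86.0], [6.0, 40.0], 41.0]
head 36.5 [[145.0, 47.0], [10.0, 7.0], 59.0]
head 62.0 [[192.0, 30.0], [12.0, 9.0], 60.0]
head 54929.0 [[266.0, 124.0], [249.0, 532.0], 90.0]
```

The handle, trigger and window all line up at column 287, so yaw and lateral are right. Lowering to the grip.

```bash
python3 -m creep '[{"grip":0,"delta_pos":[0,0,0.2],"rotation":[0,0,0]},{"grip":0,"delta_pos":[0,0,0.4],"rotation":[0,0,0]},{"grip":0,"delta_pos":[0,0,0.6],"rotation":[0,0,0]},{"grip":0,"delta_pos":[0,0,0.75],"rotation":[0,0,0]},{"grip":0,"delta_pos":[0,0,0.815],"rotation":[0,0,0]}]' | grep -E "tool|orie|force"
python3 -m creep '[{"grip":0.3,"delta_pos":[0,0,0],"rotation":[0,0,0]},{"grip":0.5,"delta_pos":[0,0,0],"rotation":[0,0,0]},{"grip":0.5,"delta_pos":[0,0,0],"rotation":[0,0,0]},{"grip":0.5,"delta_pos":[0,0,0],"rotation":[0,0,0]}]'
cat > win.py <<'E'
from h import *
s=snap('wrist'); o=ctrl.get_obs(); t=o['tool_pos']; R=Ro.from_euler('xyz',o['orientation'],degrees=True).as_matrix()
h=cv2.cvtColor(s['color'],cv2.COLOR_RGB2HSV).astype(int); H,S,V=h[...,0],h[...,1],h[...,2]
print(o['clock'],t.round(4),o['orientation'].round(1))
m=(((H<14)|(H>170))&(S>110)).astype(np.uint8); m[:40]=0; m[250:]=0; m[:,:220]=0; m[:,350:]=0
for c in cv2.findContours(m,cv2.RETR_EXTERNAL,cv2.CHAIN_APPROX_NONE)[0]:
    if cv2.contourArea(c)>25: print(cv2.contourArea(c),[np.round(q,1).tolist() for q in cv2.minAreaRect(c)])
print('pred window',[proj(s,t+R@[.039,0,.098-z]).round(0).tolist() for z in(.005,.010,.015)])
E
python3 win.py
```

```text
tool_pos: [0.5369, -0.2676, 0.1079]
orientation: [180.0, 0.1, -26.2]
force: [0.1, -0.2, 1.1]
gripper_force: 0.0
clock: 45.55
tool_pos: [0.538, -0.2678, 0.1099]
orientation: [-180.0, -0.1, -26.2]
force: [-0.2, -1.3, 0.6]
opening: 0.0617
gripper_force: 0.0
45.6 [ 0.5379 -0.2678  0.1098] [-1.80e+02 -1.00e-01 -2.62e+01]
351.5 [[286.0, 225.0], [18.0, 22.0], 90.0]
257.5 [[287.6, 170.2], [39.1, 7.8], 2.3]
pred window [[287.0, 170.0], [287.0, 172.0], [287.0, 173.0]]
```

```bash
python3 -m creep '[{"grip":0.7,"delta_pos":[0,0,0],"rotation":[0,0,0]},{"grip":1,"delta_pos":[0,0,0],"rotation":[0,0,0]},{"grip":1,"delta_pos":[0,0,0],"rotation":[0,0,0]},{"grip":1,"delta_pos":[0,0,0],"rotation":[0,0,0]},{"grip":1,"delta_pos":[0,0,0],"rotation":[0,0,0]}]'
python3 win.py
python3 -m creep '[{"grip":1,"delta_pos":[0,0,-0.05],"rotation":[0,0,0]},{"grip":1,"delta_pos":[0,0,-0.2],"rotation":[0,0,0]},{"grip":1,"delta_pos":[0,0,-0.4],"rotation":[0,0,0]},{"grip":1,"delta_pos":[0,0,-0.6],"rotation":[0,0,0]},{"grip":1,"delta_pos":[0,0,-0.7],"rotation":[0,0,0]}]'
python3 -m creep '[{"grip":1,"delta_pos":[0,0,0],"rotation":[0,0,0]},{"grip":1,"delta_pos":[0,0,0],"rotation":[0,0,0]},{"grip":1,"delta_pos":[0,0,0],"rotation":[0,0,0]}]'
python3 win.py
```

```text
clock: 46.1
tool_pos: [0.5376, -0.2677, 0.109]
orientation: [-180.0, 0.0, -26.2]
force: [0.6, 0.2, 0.1]
opening: 0.0261
gripper_force: 29.9
46.15 [ 0.5376 -0.2677  0.109 ] [-180.     0.   -26.2]
357.0 [[288.0, 225.0], [18.0, 22.0], 90.0]
259.5 [[288.0, 169.5], [7.0, 38.0], 90.0]
pred window [[287.0, 170.0], [287.0, 171.0], [287.0, 173.0]]
clock: 46.65
tool_pos: [0.5382, -0.2679, 0.181]
orientation: [-180.0, -0.1, -26.2]
force: [-0.4, -0.1, -1.5]
opening: 0.0256
gripper_force: 29.9
clock: 46.95
tool_pos: [0.5369, -0.2675, 0.1778]
orientation: [180.0, 0.1, -26.2]
force: [0.0, 0.3, -1.6]
opening: 0.0257
gripper_force: 29.9
47.0 [ 0.5369 -0.2675  0.1778] [ 1.80e+02  1.00e-01 -2.62e+01]
353.0 [[287.5, 225.0], [18.0, 21.0], 90.0]
250.5 [[288.0, 169.5], [7.0, 38.0], 90.0]
pred window [[287.0, 170.0], [287.0, 171.0], [287.0, 173.0]]
```

```bash
for i in 1 2; do python3 -m creep '[{"grip":1,"delta_pos":[0,0,0],"rotation":[0,0,0.08]},{"grip":1,"delta_pos":[0,0,0],"rotation":[0,0,0.16]},{"grip":1,"delta_pos":[0,0,0],"rotation":[0,0,0.24]},{"grip":1,"delta_pos":[0,0,0],"rotation":[0,0,0.32]},{"grip":1,"delta_pos":[0,0,0],"rotation":[0,0,0.354]}]' | grep -E "tool|orie"; done
for i in 1 2 3 4; do python3 -m creep '[{"grip":1,"delta_pos":[-0.25,-0.09,0],"rotation":[0,0,0]},{"grip":1,"delta_pos":[-0.6,-0.2,0],"rotation":[0,0,0]},{"grip":1,"delta_pos":[-0.82,-0.278,0],"rotation":[0,0,0]},{"grip":1,"delta_pos":[-0.82,-0.278,0],"rotation":[0,0,0]}]' | grep -E "tool|orie"; done
cat > aim.py <<'E'
import sys
from h import *
L=dict(red=(.6484,-.0131),green=(.5731,.0085),blue=(.552,-.0672),white=(.4766,-.0454),black=(.498,.0303))
o=ctrl.get_obs(); t=o['tool_pos']; R=Ro.from_euler('xyz',o['orientation'],degrees=True).as_matrix()
a=t+R@[.074,0,.131]; d=np.array([*L[sys.argv[1]],.028])-a
print('t',o['clock'],'yaw',o['orientation'].round(1),'aim err mm',(-d*1000).round(1),'units to go',(R.T@d*10).round(3),'opening',o['opening'])
E
python3 aim.py red; python3 win.py
```

```text
tool_pos: [0.5372, -0.2676, 0.1781]
orientation: [179.9, 0.1, -58.3]
tool_pos: [0.5372, -0.2676, 0.1781]
orientation: [179.9, 0.0, -90.2]
tool_pos: [0.5659, -0.1834, 0.1782]
orientation: [179.9, 0.0, -89.8]
tool_pos: [0.5935, -0.1017, 0.1783]
orientation: [180.0, 0.0, -89.8]
tool_pos: [0.6211, -0.0201, 0.1782]
orientation: [180.0, -0.0, -89.8]
tool_pos: [0.6489, 0.062, 0.1783]
orientation: [180.0, -0.0, -89.8]
t 49.6 yaw [180.   -0.  -89.8] aim err mm [ 0.7  1.1 19.3] units to go [0.011 0.006 0.193] opening 0.025773851441451934
49.65 [0.6482 0.0608 0.1783] [179.9  -0.  -89.8]
351.5 [[288.5, 225.0], [18.0, 21.0], 90.0]
240.0 [[288.0, 169.5], [7.0, 38.0], 90.0]
1907.5 [[288.5, 114.0], [50.0, 49.0], 90.0]
pred window [[289.0, 169.0], [289.0, 170.0], [289.0, 171.0]]
```

```bash
python3 -m creep '[{"grip":1,"delta_pos":[0,0,0.05],"rotation":[0,0,0]},{"grip":1,"delta_pos":[0,0,0.1],"rotation":[0,0,0]},{"grip":1,"delta_pos":[0,0,0.15],"rotation":[0,0,0]},{"grip":1,"delta_pos":[0,0,0.19],"rotation":[0,0,0]},{"grip":1,"delta_pos":[0,0,0.19],"rotation":[0,0,0]}]' | grep -E "tool"
python3 aim.py red
python3 - <<'E'
from mounts import *
s=snap('wrist'); uv=proj(s,[.6484,-.0131,.028]); b=body(s,'red',uv,30); print(uv.round(1),b[4][0].round(1),ray(s,b[4][0],.028).round(4))
E
for i in 1 2 3 4 5; do python3 -m creep '[{"grip":1,"delta_pos":[0,0,0],"rotation":[0,0,0]},{"grip":1,"delta_pos":[0,0,0],"rotation":[0,0,0]},{"grip":1,"delta_pos":[0,0,0],"rotation":[0,0,0]},{"grip":1,"delta_pos":[0,0,0],"rotation":[0,0,0]},{"grip":1,"delta_pos":[0,0,0],"rotation":[0,0,0]}]' >/dev/null; done; python3 aim.py red; python3 aim.py green
```

```text
tool_pos: [0.6477, 0.0599, 0.1592]
t 50.15 yaw [179.9  -0.  -89.9] aim err mm [-0.8 -1.   0.2] units to go [-0.01  -0.008  0.002] opening 0.026083362259426406
[286.5 118.3] [286.6 117.9] [ 0.6484 -0.0134  0.028 ]
t 52.7 yaw [-180.    -0.   -89.9] aim err mm [-0.  -0.4  1.1] units to go [-0.004 -0.     0.011] opening 0.02618313539580542
t 52.7 yaw [-180.    -0.   -89.9] aim err mm [ 75.3 -22.    1.1] units to go [-0.222  0.753  0.011] opening 0.02618313539580542
```

```bash
hold='[{"grip":1}]'; python3 -m creep '[{"grip":1,"delta_pos":[-0.07,0.25,0],"rotation":[0,0,0]},{"grip":1,"delta_pos":[-0.15,0.5,0.01],"rotation":[0,0,0]},{"grip":1,"delta_pos":[-0.222,0.753,0.01],"rotation":[0,0,0]},{"grip":1,"delta_pos":[-0.222,0.753,0.01],"rotation":[0,0,0]}]' | grep tool_pos
for i in 1 2 3 4 5; do python3 -m creep '[{"grip":1,"delta_pos":[0,0,0],"rotation":[0,0,0]},{"grip":1,"delta_pos":[0,0,0],"rotation":[0,0,0]},{"grip":1,"delta_pos":[0,0,0],"rotation":[0,0,0]},{"grip":1,"delta_pos":[0,0,0],"rotation":[0,0,0]},{"grip":1,"delta_pos":[0,0,0],"rotation":[0,0,0]}]' >/dev/null; [ $i = 1 ] && python3 aim.py green; done; python3 aim.py green; python3 aim.py blue; python3 win.py
python3 - <<'E'
from mounts import *
s=snap('wrist'); uv=proj(s,[.5731,.0085,.028]); b=body(s,'green',uv,30); print(uv.round(1),b[4][0].round(1),ray(s,b[4][0],.028).round(4))
E
```

```text
tool_pos: [0.5703, 0.0829, 0.1593]
t 53.6 yaw [180.   -0.  -89.9] aim err mm [ 0.1 -0.2 -0.2] units to go [-0.002  0.001 -0.002] opening 0.025622878280116012
t 55.6 yaw [-180.     0.   -89.9] aim err mm [-0.1  0.   0.1] units to go [ 0.    -0.001  0.001] opening 0.025663311162897707
t 55.6 yaw [-180.     0.   -89.9] aim err mm [21.  75.7  0.1] units to go [0.757 0.212 0.001] opening 0.025663311162897707
55.65 [0.5729 0.0825 0.1591] [180.   -0.  -89.9]
351.0 [[288.5, 225.0], [18.0, 21.0], 90.0]
250.0 [[288.0, 169.5], [7.0, 38.0], 90.0]
pred window [[287.0, 170.0], [287.0, 172.0], [287.0, 173.0]]Traceback (most recent call last):
  File "<stdin>", line 2, in <module>
  File "mounts.py", line 8, in body
    c=max(cv2.findContours(m,cv2.RETR_EXTERNAL,cv2.CHAIN_APPROX_NONE)[0],key=cv2.contourArea)
ValueError: max() iterable argument is empty
```

```bash
cat > chk.py <<'E'
from h import *
L=dict(red=(.6484,-.0131),green=(.5731,.0085),blue=(.552,-.0672),white=(.4766,-.0454),black=(.498,.0303))
for cam in('wrist','side','scene'):
    s=snap(cam,'chk_%s.png'%cam); h=cv2.cvtColor(s['color'],cv2.COLOR_RGB2HSV)
    print(cam)
    for k,p in L.items():
        u,v=proj(s,[*p,.028]).round().astype(int)
        if 10<u<550 and 10<v<410: print(k,(int(u),int(v)),h[v-14:v+15:7,u-14:u+15:7].reshape(-1,3)[[0,4,7,12,17,20,24]].tolist())
E
python3 chk.py
```

```text
wrist
red (187, 87) [[1, 149, 185], [1, 153, 183], [20, 31, 213], [10, 38, 81], [9, 37, 90], [1, 149, 183], [1, 153, 182]]
green (287, 117) [[62, 74, 104], [61, 78, 101], [22, 29, 97], [15, 23, 68], [16, 27, 140], [58, 76, 101], [63, 75, 102]]
white (421, 40) [[18, 27, 210], [18, 27, 214], [15, 32, 128], [19, 28, 101], [15, 23, 67], [20, 32, 214], [20, 24, 214]]
black (383, 146) [[10, 23, 66], [0, 12, 63], [20, 32, 166], [13, 25, 71], [19, 32, 202], [13, 26, 69], [9, 27, 65]]
side
red (303, 202) [[20, 45, 180], [22, 46, 192], [18, 25, 206], [34, 43, 47], [0, 241, 132], [20, 24, 217], [14, 24, 210]]
green (273, 204) [[19, 49, 182], [18, 46, 195], [17, 37, 139], [24, 57, 71], [66, 202, 58], [18, 23, 221], [23, 30, 134]]
blue (276, 228) [[17, 21, 220], [18, 28, 213], [17, 47, 140], [27, 42, 61], [108, 240, 83], [21, 25, 166], [16, 36, 119]]
white (245, 230) [[26, 17, 222], [17, 23, 221], [18, 21, 222], [23, 43, 132], [23, 37, 109], [20, 17, 222], [15, 34, 120]]
black (244, 206) [[20, 43, 177], [21, 49, 173], [16, 25, 218], [20, 51, 110], [20, 40, 19], [21, 18, 221], [24, 17, 219]]
scene
red (265, 253) [[8, 9, 108], [15, 11, 138], [11, 10, 202], [27, 22, 117], [1, 212, 131], [15, 10, 98], [11, 12, 165]]
green (291, 241) [[109, 203, 107], [24, 19, 214], [9, 12, 209], [30, 17, 61], [68, 164, 59], [9, 13, 200], [15, 11, 93]]
blue (270, 226) [[17, 28, 127], [21, 32, 185], [14, 20, 188], [25, 23, 68], [109, 207, 85], [9, 14, 132], [66, 132, 89]]
white (294, 216) [[19, 29, 169], [21, 35, 101], [12, 13, 194], [24, 21, 61], [21, 20, 183], [11, 17, 117], [23, 21, 193]]
black (315, 229) [[19, 15, 191], [19, 29, 196], [150, 21, 12], [150, 51, 5], [23, 21, 110], [18, 10, 122], [23, 19, 162]]
```

All mounts are still in place; the green miss was only shadow taking its saturation just below my threshold. Next, blue and white.

```bash
sed -i "s/(abs(H-65)<25)&(S>80)/(abs(H-65)<25)\&(S>60)/" mounts.py
python3 -m creep '[{"grip":1,"delta_pos":[0.25,0.07,0],"rotation":[0,0,0]},{"grip":1,"delta_pos":[0.5,0.14,0],"rotation":[0,0,0]},{"grip":1,"delta_pos":[0.757,0.212,0],"rotation":[0,0,0]},{"grip":1,"delta_pos":[0.757,0.212,0],"rotation":[0,0,0]}]' | grep tool_pos
for i in 1 2 3 4 5; do python3 -m creep '[{"grip":1,"delta_pos":[0,0,0],"rotation":[0,0,0]},{"grip":1,"delta_pos":[0,0,0],"rotation":[0,0,0]},{"grip":1,"delta_pos":[0,0,0],"rotation":[0,0,0]},{"grip":1,"delta_pos":[0,0,0],"rotation":[0,0,0]},{"grip":1,"delta_pos":[0,0,0],"rotation":[0,0,0]}]' >/dev/null; [ $i = 1 ] && python3 aim.py blue; done; python3 aim.py blue; python3 aim.py white
python3 - <<'E'
from mounts import *
s=snap('wrist'); uv=proj(s,[.552,-.0672,.028]); b=body(s,'blue',uv,30); print(uv.round(1),b[4][0].round(1),ray(s,b[4][0],.028).round(4))
E
python3 -m creep '[{"grip":1,"delta_pos":[-0.07,0.25,0],"rotation":[0,0,0]},{"grip":1,"delta_pos":[-0.14,0.5,0],"rotation":[0,0,0]},{"grip":1,"delta_pos":[-0.218,0.754,0],"rotation":[0,0,0]},{"grip":1,"delta_pos":[-0.218,0.754,0],"rotation":[0,0,0]}]' | grep tool_pos
for i in 1 2 3 4 5; do python3 -m creep '[{"grip":1,"delta_pos":[0,0,0],"rotation":[0,0,0]},{"grip":1,"delta_pos":[0,0,0],"rotation":[0,0,0]},{"grip":1,"delta_pos":[0,0,0],"rotation":[0,0,0]},{"grip":1,"delta_pos":[0,0,0],"rotation":[0,0,0]},{"grip":1,"delta_pos":[0,0,0],"rotation":[0,0,0]}]' >/dev/null; [ $i = 1 ] && python3 aim.py white; done; python3 aim.py white; python3 aim.py black
python3 - <<'E'
from mounts import *
s=snap('wrist'); uv=proj(s,[.4766,-.0454,.028]); b=body(s,'white',uv,30); print(uv.round(1),b[0].round(1),np.round(b[1]))
E
```

```text
tool_pos: [0.5506, 0.0046, 0.159]
t 56.75 yaw [180.   -0.  -89.9] aim err mm [ 0.1  0.4 -0. ] units to go [ 0.004  0.001 -0.   ] opening 0.02582695087579559
t 58.75 yaw [180.    0.  -89.9] aim err mm [-0.1  0.   0.1] units to go [ 0.    -0.001  0.001] opening 0.026424617595496403
t 58.75 yaw [180.    0.  -89.9] aim err mm [ 75.3 -21.8   0.1] units to go [-0.219  0.753  0.001] opening 0.026424617595496403
tool_pos: [0.4737, 0.0286, 0.1591]
t 59.7 yaw [180.   -0.  -89.9] aim err mm [ 0.1 -0.3 -0.1] units to go [-0.003  0.001 -0.001] opening 0.026094483277380964
t 61.7 yaw [-180.     0.   -89.9] aim err mm [-0.1 -0.1  0.1] units to go [-0.001 -0.001  0.001] opening 0.025969309536612608
t 61.7 yaw [-180.     0.   -89.9] aim err mm [-21.5 -75.8   0.1] units to go [-0.758 -0.216  0.001] opening 0.025969309536612608
[287.4 117.1] [259.5 107.5] [ 5. 41.]Traceback (most recent call last):
  File "<stdin>", line 2, in <module>
  File "mounts.py", line 8, in body
    c=max(cv2.findContours(m,cv2.RETR_EXTERNAL,cv2.CHAIN_APPROX_NONE)[0],key=cv2.contourArea)
ValueError: max() iterable argument is empty
```

```bash
python3 chk.py | sed -n '1,/scene/p'; python3 - <<'E'
from h import *
# hue masks for blue in side view, label bright region centroids vs prediction
for cam in('side','scene'):
    s=snap(cam)
    h=cv2.cvtColor(s['color'],cv2.COLOR_RGB2HSV).astype(int)
    for k,p,m in(('blue',(.552,-.0672),(abs(h[...,0]-110)<12)&(h[...,1]>150)),('red',(.6484,-.0131),((h[...,0]<8)|(h[...,0]>172))&(h[...,1]>140)),('green',(.5731,.0085),(abs(h[...,0]-65)<15)&(h[...,1]>120))):
        u=proj(s,[*p,.022]); M=np.zeros(m.shape,np.uint8); a,b=u.astype(int); M[b-18:b+18,a-18:a+18]=m[b-18:b+18,a-18:a+18]
        x,y,w,hh=cv2.boundingRect(M); print(cam,k,u.round(0),(x+w/2,y+hh/2),(w,hh))
E
```

```text
wrist
red (71, 159) [[1, 168, 182], [1, 166, 180], [24, 28, 217], [177, 38, 60], [10, 34, 67], [1, 179, 177], [1, 170, 179]]
green (169, 186) [[62, 93, 137], [62, 93, 134], [18, 27, 94], [21, 23, 76], [20, 31, 171], [62, 96, 135], [61, 91, 123]]
blue (187, 87) [[115, 16, 179], [111, 128, 163], [21, 25, 133], [160, 11, 71], [18, 30, 211], [111, 130, 159], [111, 80, 165]]
white (287, 117) [[18, 24, 158], [17, 29, 159], [12, 19, 67], [23, 29, 105], [9, 24, 75], [17, 29, 158], [18, 27, 159]]
black (261, 212) [[17, 25, 71], [18, 25, 153], [18, 27, 215], [20, 25, 215], [19, 24, 198], [12, 18, 70], [0, 28, 54]]
side
red (303, 202) [[21, 43, 200], [21, 45, 186], [17, 26, 206], [35, 36, 43], [2, 245, 128], [17, 23, 208], [17, 23, 208]]
green (273, 204) [[18, 46, 179], [20, 47, 197], [15, 29, 195], [24, 45, 118], [66, 193, 49], [23, 24, 219], [19, 26, 214]]
blue (276, 228) [[17, 21, 218], [17, 26, 209], [17, 36, 231], [23, 52, 108], [111, 223, 88], [20, 21, 217], [16, 26, 216]]
white (245, 230) [[17, 26, 210], [14, 24, 217], [18, 25, 123], [20, 52, 73], [24, 35, 108], [19, 19, 217], [19, 33, 122]]
black (244, 206) [[0, 0, 0], [20, 47, 174], [24, 37, 171], [1, 151, 83], [0, 0, 0], [17, 25, 208], [24, 19, 219]]
scene
side blue [276. 229.] (277.0, 231.0) (16, 16)
side red [303. 204.] (303.0, 205.5) (16, 15)
side green [273. 206.] (274.0, 207.5) (14, 13)
scene blue [270. 228.] (271.0, 230.0) (16, 14)
scene red [265. 256.] (266.0, 257.0) (18, 16)
scene green [291. 243.] (291.5, 245.0) (19, 16)
```

Everything is in place. Black next, then carry the scanner back above the cradle and turn it to -26°.

```bash
python3 -m creep '[{"grip":1,"delta_pos":[-0.25,-0.07,0],"rotation":[0,0,0]},{"grip":1,"delta_pos":[-0.5,-0.14,0],"rotation":[0,0,0]},{"grip":1,"delta_pos":[-0.758,-0.216,0],"rotation":[0,0,0]},{"grip":1,"delta_pos":[-0.758,-0.216,0],"rotation":[0,0,0]}]' | grep tool_pos
for i in 1 2 3 4 5; do python3 -m creep '[{"grip":1,"delta_pos":[0,0,0],"rotation":[0,0,0]},{"grip":1,"delta_pos":[0,0,0],"rotation":[0,0,0]},{"grip":1,"delta_pos":[0,0,0],"rotation":[0,0,0]},{"grip":1,"delta_pos":[0,0,0],"rotation":[0,0,0]},{"grip":1,"delta_pos":[0,0,0],"rotation":[0,0,0]}]' >/dev/null; [ $i = 1 ] && python3 aim.py black; done; python3 aim.py black; python3 win.py
python3 -m creep '[{"grip":1,"delta_pos":[0,0,-0.1],"rotation":[0,0,0]},{"grip":1,"delta_pos":[0,0,-0.19],"rotation":[0,0,0]},{"grip":1,"delta_pos":[0,0,-0.19],"rotation":[0,0,0]}]' | grep tool_pos
for i in 1 2 3 4; do python3 -m creep '[{"grip":1,"delta_pos":[0.3,-0.03,0],"rotation":[0,0,0]},{"grip":1,"delta_pos":[0.65,-0.07,0],"rotation":[0,0,0]},{"grip":1,"delta_pos":[0.93,-0.1,0],"rotation":[0,0,0]},{"grip":1,"delta_pos":[0.93,-0.1,0],"rotation":[0,0,0]}]' | grep -E "tool"; done
for i in 1 2; do python3 -m creep '[{"grip":1,"delta_pos":[0,0,0],"rotation":[0,0,-0.08]},{"grip":1,"delta_pos":[0,0,0],"rotation":[0,0,-0.16]},{"grip":1,"delta_pos":[0,0,0],"rotation":[0,0,-0.24]},{"grip":1,"delta_pos":[0,0,0],"rotation":[0,0,-0.32]},{"grip":1,"delta_pos":[0,0,0],"rotation":[0,0,-0.354]}]' | grep -E "tool|orie"; done
python3 win.py
```

```text
tool_pos: [0.4992, 0.1067, 0.1592]
t 62.9 yaw [-180.     0.   -89.9] aim err mm [-0.1 -0.4  0.2] units to go [-0.004 -0.001  0.002] opening 0.025936912274449702
t 64.9 yaw [180.   -0.  -89.9] aim err mm [-0.  -0.   0.1] units to go [-0.    -0.     0.001] opening 0.02581522067128372
64.95 [0.4979 0.1043 0.159 ] [180.   -0.  -89.9]
351.5 [[288.5, 225.0], [18.0, 21.0], 90.0]
250.0 [[288.5, 169.5], [7.0, 39.0], 90.0]
pred window [[287.0, 170.0], [287.0, 172.0], [287.0, 173.0]]
tool_pos: [0.4989, 0.1048, 0.18]
tool_pos: [0.5079, 0.009, 0.1782]
tool_pos: [0.5183, -0.0837, 0.1781]
tool_pos: [0.5286, -0.1764, 0.1779]
tool_pos: [0.5389, -0.2692, 0.1778]
tool_pos: [0.5387, -0.2661, 0.1781]
orientation: [-180.0, 0.0, -57.7]
tool_pos: [0.5387, -0.2661, 0.1781]
orientation: [-180.0, -0.0, -25.9]
67.9 [ 0.5387 -0.2661  0.1781] [-180.    -0.   -25.8]
354.0 [[287.5, 225.0], [18.0, 21.0], 90.0]
251.0 [[288.0, 169.5], [7.0, 38.0], 90.0]
pred window [[287.0, 170.0], [287.0, 171.0], [287.0, 173.0]]
```

```bash
python3 -m creep '[{"grip":1,"delta_pos":[0,0.019,0.1],"rotation":[0,0,0]},{"grip":1,"delta_pos":[0,0.019,0.25],"rotation":[0,0,0]},{"grip":1,"delta_pos":[0,0.019,0.4],"rotation":[0,0,0]},{"grip":1,"delta_pos":[0,0.019,0.5],"rotation":[0,0,0]},{"grip":1,"delta_pos":[0,0.019,0.5],"rotation":[0,0,0]}]'
python3 -m creep '[{"grip":1,"delta_pos":[0,0,0.05],"rotation":[0,0,0]},{"grip":1,"delta_pos":[0,0,0.1],"rotation":[0,0,0]},{"grip":1,"delta_pos":[0,0,0.14],"rotation":[0,0,0]},{"grip":1,"delta_pos":[0,0,0.17],"rotation":[0,0,0]},{"grip":1,"delta_pos":[0,0,0.18],"rotation":[0,0,0]}]'
python3 -m creep '[{"grip":1,"delta_pos":[0,0,0],"rotation":[0,0,0]},{"grip":1,"delta_pos":[0,0,0],"rotation":[0,0,0]}]'
```

```text
clock: 68.4
tool_pos: [0.5366, -0.2687, 0.1261]
orientation: [180.0, 0.2, -26.3]
force: [-0.8, 0.3, -1.6]
opening: 0.0261
gripper_force: 29.9
clock: 68.9
tool_pos: [0.5375, -0.2693, 0.1098]
orientation: [180.0, 0.0, -26.2]
force: [-0.1, -0.8, -0.8]
opening: 0.0258
gripper_force: 29.9
clock: 69.1
tool_pos: [0.5377, -0.2694, 0.1102]
orientation: [-180.0, -0.0, -26.2]
force: [-0.4, -0.8, -1.2]
opening: 0.0257
gripper_force: 29.9
```

```bash
python3 -m creep '[{"grip":1,"delta_pos":[0,0,0.006],"rotation":[0,0,0]},{"grip":1,"delta_pos":[0,0,0.012],"rotation":[0,0,0]},{"grip":1,"delta_pos":[0,0,0.012],"rotation":[0,0,0]},{"grip":1,"delta_pos":[0,0,0.012],"rotation":[0,0,0]}]' | grep -E "tool|force"
python3 -m creep '[{"grip":0.5,"delta_pos":[0,0,0],"rotation":[0,0,0]},{"grip":0.3,"delta_pos":[0,0,0],"rotation":[0,0,0]},{"grip":0,"delta_pos":[0,0,0],"rotation":[0,0,0]},{"grip":0,"delta_pos":[0,0,0],"rotation":[0,0,0]},{"grip":0,"delta_pos":[0,0,0],"rotation":[0,0,0]}]' | grep -E "tool|open"
python3 win.py
for i in 1 2; do python3 -m creep '[{"grip":0,"delta_pos":[0,0,-0.2],"rotation":[0,0,0]},{"grip":0,"delta_pos":[0,0,-0.5],"rotation":[0,0,0]},{"grip":0,"delta_pos":[0,0,-0.9],"rotation":[0,0,0]},{"grip":0,"delta_pos":[0,0,-0.9],"rotation":[0,0,0]}]' | grep tool_pos; done
python3 -m creep '[{"grip":0,"delta_pos":[-0.3,0,0],"rotation":[0,0,0]},{"grip":0,"delta_pos":[-0.6,0,0],"rotation":[0,0,0]},{"grip":0,"delta_pos":[-0.6,0,0],"rotation":[0,0,0]},{"grip":0,"delta_pos":[-0.6,0,0],"rotation":[0,0,0]},{"grip":0,"delta_pos":[-0.6,0,0],"rotation":[0,0,0]}]'
python3 - <<'E'
from h import *
s=snap('wrist','end.png'); h=cv2.cvtColor(s['color'],cv2.COLOR_RGB2HSV).astype(int); H,S,V=h[...,0],h[...,1],h[...,2]
w=np.array([.538,-.268]); f=np.array([.899,-.438])
print('pred handle top',proj(s,[*w,.138]).round(0),'pred window',proj(s,[*(w+.039*f),.018]).round(0))
for n,m in(('dark',V<60),('red',((H<14)|(H>170))&(S>110))):
    m=m.astype(np.uint8); m[250:]=0;m[:,:200]=0;m[:,380:]=0
    for c in cv2.findContours(m,cv2.RETR_EXTERNAL,cv2.CHAIN_APPROX_NONE)[0]:
        if cv2.contourArea(c)>25: print(n,cv2.contourArea(c),[np.round(q,0).tolist() for q in cv2.minAreaRect(c)])
for cam in('side','scene'):
    s=snap(cam)
    h=cv2.cvtColor(s['color'],cv2.COLOR_RGB2HSV).astype(int)
    for k,p,m in(('blue',(.552,-.0672),(abs(h[...,0]-110)<12)&(h[...,1]>150)),('red',(.6484,-.0131),((h[...,0]<8)|(h[...,0]>172))&(h[...,1]>140)),('green',(.5731,.0085),(abs(h[...,0]-65)<15)&(h[...,1]>120)),('handle',(.538,-.268),h[...,2]<45)):
        u=proj(s,[*p,.022 if k!='handle' else .13]); M=np.zeros(m.shape,np.uint8); a,b=u.astype(int); M[b-18:b+18,a-18:a+18]=m[b-18:b+18,a-18:a+18]
        x,y,w_,hh=cv2.boundingRect(M); print(cam,k,u.round(0),(x+w_/2,y+hh/2),(w_,hh))
E
```

```text
tool_pos: [0.5378, -0.2694, 0.1091]
force: [-0.5, 0.6, 0.6]
gripper_force: 29.9
tool_pos: [0.5376, -0.2693, 0.1089]
opening: 0.0606
70.05 [ 0.5376 -0.2693  0.1089] [-180.     0.   -26.2]
359.0 [[288.0, 224.5], [19.0, 22.0], 90.0]
251.5 [[288.5, 169.0], [8.0, 39.0], 90.0]
pred window [[287.0, 170.0], [287.0, 171.0], [287.0, 173.0]]
tool_pos: [0.5405, -0.2704, 0.2048]
tool_pos: [0.5399, -0.2705, 0.295]
clock: 71.35
tool_pos: [0.4843, -0.243, 0.2889]
orientation: [-180.0, -0.0, -26.2]
force: [-0.6, -0.2, -0.4]
opening: 0.0881
gripper_force: 0.0
pred handle top [286. 135.] pred window [286.  94.]
dark 909.0 [[288.0, 133.0], [34.0, 28.0], 90.0]
red 37.0 [[288.0, 113.0], [4.0, 11.0], 90.0]
side blue [276. 229.] (276.0, 223.5) (30, 25)
side red [303. 204.] (303.0, 205.5) (16, 15)
side green [273. 206.] (276.0, 201.0) (18, 28)
side handle [306. 270.] (305.0, 276.0) (36, 22)
scene blue [270. 228.] (271.0, 230.0) (16, 14)
scene red [265. 256.] (266.0, 257.0) (18, 16)
scene green [291. 243.] (291.5, 245.0) (19, 16)
scene handle [210. 166.] (211.0, 172.5) (14, 21)
```

Scanner is standing in the cradle. One last check of the carrier from above before handing in.

```bash
for i in 1 2; do python3 -m creep '[{"grip":0,"delta_pos":[0,0,0],"rotation":[0,0,0.09]},{"grip":0,"delta_pos":[0,0,0],"rotation":[0,0,0.18]},{"grip":0,"delta_pos":[0,0,0],"rotation":[0,0,0.27]},{"grip":0,"delta_pos":[0,0,0],"rotation":[0,0,0.354]},{"grip":0,"delta_pos":[0,0,0],"rotation":[0,0,0.354]}]' | grep orie; done
for i in 1 2 3 4; do python3 -m creep '[{"grip":0,"delta_pos":[-0.4,-0.13,0.05],"rotation":[0,0,0]},{"grip":0,"delta_pos":[-0.8,-0.26,0.1],"rotation":[0,0,0]},{"grip":0,"delta_pos":[-0.8,-0.26,0.1],"rotation":[0,0,0]}]' | grep tool_pos; done
python3 -m creep '[{"grip":0,"delta_pos":[0,0,0],"rotation":[0,0,0]},{"grip":0,"delta_pos":[0,0,0],"rotation":[0,0,0]},{"grip":0,"delta_pos":[0,0,0],"rotation":[0,0,0]}]' | grep -E "clock|tool|force"
python3 seat.py
```

```text
orientation: [180.0, 0.0, -58.2]
orientation: [180.0, 0.0, -89.8]
tool_pos: [0.5106, -0.1598, 0.278]
tool_pos: [0.5366, -0.0797, 0.268]
tool_pos: [0.5625, 0.0002, 0.2578]
tool_pos: [0.5884, 0.0801, 0.2476]
clock: 74.0
tool_pos: [0.5871, 0.0762, 0.2492]
force: [0.6, 0.5, 0.4]
gripper_force: 0.0
red [227.5 100.8] [227.2  99.8] [41. 40.] off mm [ 0.3 -1. ]
green [301.4 122.7] [301.2 121.7] [32. 34.] off mm [ 0.1 -1. ]
blue [324.4  42.5] [324.4  41.1] [45. 40.] off mm [ 0.1 -1.3]Traceback (most recent call last):
  File "seat.py", line 6, in <module>
    b=body(s,k,uv,28); u=b[4][0] if b[4] else b[0]; print(k,uv.round(1),u.round(1),np.round(b[1],0),'off mm',((ray(s,u,.028)[:2]-H[i])*1000).round(1))
  File "mounts.py", line 8, in body
    c=max(cv2.findContours(m,cv2.RETR_EXTERNAL,cv2.CHAIN_APPROX_NONE)[0],key=cv2.contourArea)
ValueError: max() iterable argument is empty
```

```bash
sed -i "s/(V>165)/(V>148)/" mounts.py; sed -i "s/dict(red=0,green=4,blue=1,white=5,black=2)/dict(black=2,white=5)/" seat.py; python3 seat.py; python3 -c "
from h import *
from hh import H
s=snap('wrist');u=proj(s,[*H[5],.028]).astype(int);print(s['color'][u[1]-24:u[1]+25:4,u[0]-24:u[0]+25:4,1])"
```

```text
black [372.7 143.8] [372.6 144. ] [38. 41.] off mm [-0.   0.3]
white [399.9  66.4] [398.1  67. ] [33. 37.] off mm [1.7 0.6]
[[148 147 134 103 112 113 111 104 106 106 136 146 143]
 [153 149  89  92 154 124 102 109 109 110 104 144 146]
 [149 120  74 148 156 154 158 156 122  97 109 147 150]
 [139 104  75 156 141 133 156 153 157 158 155 135 145]
 [139  82 103 157 156 112 138  83 134 157 156 138 142]
 [134  74 153 156 130 151  72 136  61 150 157 133 151]
 [ 95  75 157 151  72  51  57 160  59 155 155 141 145]
 [ 84 111 158 132  92 124 120 141 153 159 123 144 145]
 [ 72 151 156 117 154  60 134  60 155 156 139 145 149]
 [ 78 158 159 156 148 154 148  68 156 145 146 145 144]
 [100 103 117 150 158 156 155 157 158 115 144 147 142]
 [135 118  95  93 103 116 146 158 155 142 144 144 147]
 [139 136 137 132 117  98  80  96  97 145 140 145 143]]
```

All seated. Handing in.

```bash
python3 -c "
from plant import ctrl
print(ctrl.close_job())"
```

```text
the job is handed in; nothing more can be done
None
```

I seated all five mounts present (yellow was absent), held the scanner's aim on red, green, blue, white and black in turn for over two seconds each, stood it back in its cradle, and handed the job in; no verdict was returned.

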